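# Pack the shelf kit: tip in the counted feet and lay the posts in their rows

### The arm

A 6-joint arm with a two-finger parallel gripper is mounted at the origin on the work surface. World frame = base frame: x ahead of the robot, y to its left, z up, the work surface at z = 0. Lengths are in mm, angles in rad, forces in N, time in s.
With the tool pointing down it reaches from about 350 to 775 mm from the base axis. Payload 7.3 kg.
Tool frame: the origin (TCP) lies midway between the tips of the shut fingers; the grasp point (between the pads) lies 19 mm behind it; z points along the fingers, y is the line along which they close (so a half turn about z gives the same grasp; the last joint's range is limited). The gripper opens to 92 mm and grips with 3 to 60 N. Pads are 19 mm wide; open, the fingers measure 130 mm over their backs; the gripper's body (75 mm by 190 mm) begins 47 mm behind the grasp point.
Start: joints at [1.122, 0.342, 1.524, -0, 1.275, -0.146], TCP at [156.537, 501.14, 226.741] pointing down, gripper open.
Joint ranges: [-2.53, 2.53], [-0.77, 2.02], [0.04, 2.7], [-1, 4.14], [0.28, 2.66], [-3.11, 3.11]. Speed limits (rad/s): [2.57, 2.57, 3.14, 3.14, 3.14, 3.14].

### API

Orientations are given as [roll, pitch, yaw] about the fixed x, y, z axes, in that order (R = Rz(yaw) Ry(pitch) Rx(roll)).
In Python, from plant import bot gives the robot as it stands.
- The arm moves only by the tool servo_tool, never from a script. Its argument "deltas" is a list of rows, each a list of 2 entries, a list of its own where there are three numbers: the shift along the tool's x, y, z in m, then the turn, a rotation vector about the tool's x, y, z in degrees. A call has 1 to 20 rows; each row shifts and turns the commanded pose from where the row before left it, along the tool's axes as they then stand; what a row does not reach is not made up. A row lasts 1/8 s, in which the tool goes at most 62.5 mm and 10.7 degrees, less where a joint would pass 70% of its speed; a pose out of reach is approached as far as the arm can. A call with a gripper value outside its range is refused whole. "fingers" is the opening, from 0 (shut) to 1 (fully open), set as the call begins (left out, the last holds). The fingers move at their own pace and stop on an object; the grip force is fixed at half the most. Time passes only in rows, so rows that do not move let the fingers close. It gives the time, the measured TCP pose, the force, the opening and the grip force at its end, in the units of the state.
- bot.get_obs(): the state, without advancing time (a new reading comes with each control period).
- bot.capture(name): name is "scene" or "top"; returns the picture (384x512x3 uint8, red, green, blue); there is no depth.
- bot.camera_model(name): a dict with "mtx" (3x3 intrinsics, pixels), "xyz" and "rotation" of the camera in the world. Camera axes: x right, y down, z forward; pixel columns grow to the right and rows downward; lengths in mm; the calibration is good to about 2 mm. A picture is of the moment at which its call begins. camera_model takes no time and is no camera call.
- bot.close_job(): hands the job in; it is judged then, once.
The state is a dict: "time": time; "joint_positions": joint angles; "dq": joint speeds; "tau": joint torques, N m; "tool_pos": TCP position; "tcp_rot": TCP orientation; "contact_force": force on the tool from outside, world axes, zero at the start; "moment": the same for the moment, N m; "grip_width": finger opening in mm; "finger_force": force on a finger pad.
Only numpy, scipy, OpenCV 4.12 (cv2) and the standard library are available. Lean on these libraries where they do the work, as an engineer would, in place of code of your own. Each camera call takes 0.05 s, during which the arm holds its last target. There are 200 camera calls.

### The job

Pack this shelf kit into its carton: pour the counted ball feet from the scoop into the well of the foam insert, and put the empty scoop back upright on the scale's platter. Lay every long post in a long groove and every short post in a short groove, one to a groove and flat on the groove's floor. Leave the tape, the screwdriver and the label stack where they are.

Things in the scene. Friction and masses are not known exactly. Their poses are not given: they have to be found in the camera images.
- carton: Open cardboard carton, fixed, 320 (x) x 270 (y) x 75 mm high, walls 5 mm. Its white foam insert is 66 mm high. Near half: three long grooves (left) and three short ones (right), all along y. Far half: the well (left) and a packed leaflet (right). The lid slopes from the far rim to the bench 140 mm beyond. Origin: centre of the underside; x away from the robot, y left, z up.
- well (a point): Centre of the floor of the rectangular well in the foam, 112 mm (carton x) by 150 mm (carton y), floor 20 mm above the bench, 46 mm deep to the foam's top. Axes as the carton's.
- platter (a point): Centre of the top of the 200 x 200 mm steel platter of a white counting scale fixed to the bench; 62 mm above the bench. z up; keys and display on the -x side, reaching 173 mm from the centre, lower than the platter.
- scoop: Loose aluminium hand scoop, 160 to 240 g, flat base 78 (x) x 90 (y) mm, 62 mm high, on the platter, holding the feet. Mouth to -x. Black handle, 18 mm wide (y), 16 mm tall, along +x, from 39 to 150 mm behind the origin, centre line 46 mm above the base; grip it from above about 98 mm behind the origin. Origin: centre of the base's underside; z up.
- scoop_lip (a point): Middle of the scoop's pouring lip, 90 mm wide (scoop y), 88 mm in front (-x) of the scoop's origin and 58 mm above its base; the front plate leans out 42 degrees from vertical. Tip the mouth side down to pour: the feet roll out from about 50 degrees, the last by about 85. Axes as the scoop's.
- foot1: Ball foot: black 26 mm ball with a short brass boss 15 mm wide that ends 15.5 mm from the ball's centre, 16 g. Origin: the ball's centre. Starts in the scoop. 5 to 8 of the eight are there (None when absent).
- foot2: Ball foot: black 26 mm ball with a short brass boss 15 mm wide that ends 15.5 mm from the ball's centre, 16 g. Origin: the ball's centre. Starts in the scoop. 5 to 8 of the eight are there (None when absent).
- foot3: Ball foot: black 26 mm ball with a short brass boss 15 mm wide that ends 15.5 mm from the ball's centre, 16 g. Origin: the ball's centre. Starts in the scoop. 5 to 8 of the eight are there (None when absent).
- foot4: Ball foot: black 26 mm ball with a short brass boss 15 mm wide that ends 15.5 mm from the ball's centre, 16 g. Origin: the ball's centre. Starts in the scoop. 5 to 8 of the eight are there (None when absent).
- foot5: Ball foot: black 26 mm ball with a short brass boss 15 mm wide that ends 15.5 mm from the ball's centre, 16 g. Origin: the ball's centre. Starts in the scoop. 5 to 8 of the eight are there (None when absent).
- foot6: Ball foot: black 26 mm ball with a short brass boss 15 mm wide that ends 15.5 mm from the ball's centre, 16 g. Origin: the ball's centre. Starts in the scoop. 5 to 8 of the eight are there (None when absent).
- foot7: Ball foot: black 26 mm ball with a short brass boss 15 mm wide that ends 15.5 mm from the ball's centre, 16 g. Origin: the ball's centre. Starts in the scoop. 5 to 8 of the eight are there (None when absent).
- foot8: Ball foot: black 26 mm ball with a short brass boss 15 mm wide that ends 15.5 mm from the ball's centre, 16 g. Origin: the ball's centre. Starts in the scoop. 5 to 8 of the eight are there (None when absent).
- long_post1: Long post: beech bar 120 mm long, 22 x 22 mm square, 84 g, lying on the bench to the left of the carton. Origin: its centre; its own x axis runs along its length. 4 to 6 of the six are there (None when absent).
- long_post2: Long post: beech bar 120 mm long, 22 x 22 mm square, 84 g, lying on the bench to the left of the carton. Origin: its centre; its own x axis runs along its length. 4 to 6 of the six are there (None when absent).
- long_post3: Long post: beech bar 120 mm long, 22 x 22 mm square, 84 g, lying on the bench to the left of the carton. Origin: its centre; its own x axis runs along its length. 4 to 6 of the six are there (None when absent).
- long_row (a point): Three long grooves in the foam: centre of the middle one's floor, 52 mm above the bench; the others lie 50 mm to either side along x. Each is 130 mm long (y), 31 mm wide (x), 14 mm deep. A 48 mm wide finger notch, as deep, crosses all three at mid-length and runs 20 mm past the outer ones. Any long post fits any of them. Axes as the carton's.
- short_post1: Short post: beech bar 80 mm long, 22 x 22 mm square, 56 g, lying on the bench to the left of the carton. Origin: its centre; its own x axis runs along its length. 4 to 6 of the six are there (None when absent).
- short_post2: Short post: beech bar 80 mm long, 22 x 22 mm square, 56 g, lying on the bench to the left of the carton. Origin: its centre; its own x axis runs along its length. 4 to 6 of the six are there (None when absent).
- short_post3: Short post: beech bar 80 mm long, 22 x 22 mm square, 56 g, lying on the bench to the left of the carton. Origin: its centre; its own x axis runs along its length. 4 to 6 of the six are there (None when absent).
- short_row (a point): Three short grooves in the foam: centre of the middle one's floor, 52 mm above the bench; the others lie 50 mm to either side along x. Each is 90 mm long (y), 31 mm wide (x), 14 mm deep. A 48 mm wide finger notch, as deep, crosses all three at mid-length and runs 20 mm past the outer ones. Any short post fits any of them. Axes as the carton's.
- tape_roll: Roll of amber packing tape lying flat, 100 mm across, 48 mm high, loose. Not part of the job. Origin: centre of its underside.
- screwdriver: Loose screwdriver, 190 mm long, handle 26 mm thick, lying on the bench between the scale and the carton's lid. Not part of the job. Origin: near its middle, on the bench.
- label_stack: Loose stack of blank paper labels, 50 x 90 x 22 mm, on the bench near the robot. Not part of the job. Origin: centre of its underside.

How it is judged (in metres and radians):
On the way:
1. the scoop is tipped to pour with its lip over the well (angle between scoop's own z axis and vertical above 0.7 rad and horizontal distance between scoop_lip and well below 0.1 m), for 0.1 s.
At the end, for the whole second after the job is handed in: All feet present rest in the well below the foam top; each post rests in a groove of its own length, within 8 mm of its centre along it, within 0.12 rad of parallel, on the floor within 4 mm; the scoop stands on the platter within 0.08 rad of upright, within 70 mm of the platter centre (x of foot1 in the frame of well between -0.056 and 0.056 m and y of foot1 in the frame of well between -0.075 and 0.075 m and z of foot1 in the frame of well between 0 and 0.046 m and linear speed of each of foot1, foot2, foot3, foot4, foot5, foot6, foot7, foot8 below 0.05 m/s and x of foot2 in the frame of well between -0.056 and 0.056 m and y of foot2 in the frame of well between -0.075 and 0.075 m and z of foot2 in the frame of well between 0 and 0.046 m and x of foot3 in the frame of well between -0.056 and 0.056 m and y of foot3 in the frame of well between -0.075 and 0.075 m and z of foot3 in the frame of well between 0 and 0.046 m and x of foot4 in the frame of well between -0.056 and 0.056 m and y of foot4 in the frame of well between -0.075 and 0.075 m and z of foot4 in the frame of well between 0 and 0.046 m and x of foot5 in the frame of well between -0.056 and 0.056 m and y of foot5 in the frame of well between -0.075 and 0.075 m and z of foot5 in the frame of well between 0 and 0.046 m and x of foot6 in the frame of well between -0.056 and 0.056 m and y of foot6 in the frame of well between -0.075 and 0.075 m and z of foot6 in the frame of well between 0 and 0.046 m and x of foot7 in the frame of well between -0.056 and 0.056 m and y of foot7 in the frame of well between -0.075 and 0.075 m and z of foot7 in the frame of well between 0 and 0.046 m and x of foot8 in the frame of well between -0.056 and 0.056 m and y of foot8 in the frame of well between -0.075 and 0.075 m and z of foot8 in the frame of well between 0 and 0.046 m and x of long_post1 in the frame of long_row between -0.056 and 0.056 m and y of long_post1 in the frame of long_row between -0.008 and 0.008 m and z of long_post1 in the frame of long_row between 0.006 and 0.015 m and angle between the x axis of each of long_post1, long_post2, long_post3 and the y axis of long_row, either way round below 0.12 rad and linear speed of each of long_post1, long_post2, long_post3, short_post1, short_post2, short_post3, scoop below 0.03 m/s and x of long_post2 in the frame of long_row between -0.056 and 0.056 m and y of long_post2 in the frame of long_row between -0.008 and 0.008 m and z of long_post2 in the frame of long_row between 0.006 and 0.015 m and x of long_post3 in the frame of long_row between -0.056 and 0.056 m and y of long_post3 in the frame of long_row between -0.008 and 0.008 m and z of long_post3 in the frame of long_row between 0.006 and 0.015 m and x of short_post1 in the frame of short_row between -0.056 and 0.056 m and y of short_post1 in the frame of short_row between -0.008 and 0.008 m and z of short_post1 in the frame of short_row between 0.006 and 0.015 m and angle between the x axis of each of short_post1, short_post2, short_post3 and the y axis of short_row, either way round below 0.12 rad and x of short_post2 in the frame of short_row between -0.056 and 0.056 m and y of short_post2 in the frame of short_row between -0.008 and 0.008 m and z of short_post2 in the frame of short_row between 0.006 and 0.015 m and x of short_post3 in the frame of short_row between -0.056 and 0.056 m and y of short_post3 in the frame of short_row between -0.008 and 0.008 m and z of short_post3 in the frame of short_row between 0.006 and 0.015 m and angle between scoop's own z axis and vertical below 0.08 rad and horizontal distance between scoop and platter below 0.07 m and z of scoop in the frame of platter between -0.004 and 0.005 m); the robot touches nothing.
It fails at once if the tape roll is shifted by more than 3 cm (distance of tape_roll from where it was at the start of the episode above 0.03 m).
It fails at once if the screwdriver is shifted by more than 3 cm (distance of screwdriver from where it was at the start of the episode above 0.03 m).
It fails at once if the label stack is shifted by more than 3 cm (distance of label_stack from where it was at the start of the episode above 0.03 m).
Of long_post1, long_post2, long_post3, short_post1, short_post2, short_post3 only 4 to 6 are there at a start; the rules pass over those that are not, and their reading is None.
Of foot1, foot2, foot3, foot4, foot5, foot6, foot7, foot8 only 5 to 8 are there at a start; the rules pass over those that are not, and their reading is None.
At some moment in a run one of long_post1, long_post2, long_post3, short_post1, short_post2, short_post3 may be knocked a few centimetres aside while the robot is not near it.
It also fails if it takes over 200 s, if anything falls off the work surface, if the arm or the gripper's body presses on something with over 40 N, if the wrist force passes 120 N, or if a joint passes its speed limit or range.

## Working session

There is one attempt and no reset: what is moved stays moved. The work goes in short steps, Python scripts to look and compute and a tool call to move; the robot and the scene stay as the last step left them, time stands still between calls to the robot, and variables do not carry over. Pictures are saved under pics/ and viewed, at most 14 in all, crops included, and the job is handed in when it is done.

Besides the shell and the picture viewer there is one more tool, called after "Call:" in YAML: its name, and indented under it one key for each argument. servo_tool: Moves the arm, as the interface text tells. Its arguments: {"type":"object","properties":{"deltas":{"type":"array"},"fingers":{"type":"number"}},"required":["deltas"]}

```bash
ls; mkdir -p pics; python3 - <<'E'
from plant import bot
import cv2
for n in("scene","top"):
    im=bot.capture(n); cv2.imwrite(f"pics/{n}0.png",cv2.cvtColor(im,cv2.COLOR_RGB2BGR))
    m=bot.camera_model(n); print(n,m)
    cv2.imwrite(f"pics/{n}0b.png",cv2.resize(cv2.cvtColor(im,cv2.COLOR_RGB2BGR),(800,600),interpolation=cv2.INTER_CUBIC))
print(bot.get_obs())
E
```

```text
pics
scene {'mtx': array([[478.87709892,   0.        , 248.87297003],
       [  0.        , 478.87709892, 195.63808993],
       [  0.        ,   0.        ,   1.        ]]), 'xyz': array([1536.51770541,  258.74824511,  779.00316912]), 'rotation': array([-2.14822025, -0.01734003,  1.84551912])}
top {'mtx': array([[351.82132696,   0.        , 253.69408828],
       [  0.        , 351.82132696, 193.660761  ],
       [  0.        ,   0.        ,   1.        ]]), 'xyz': array([485.08213228,  -5.72990093, 954.19484772]), 'rotation': array([-3.06929995, -0.00934621, -1.5767629 ])}
{'time': 0.1, 'joint_positions': array([ 1.12201218e+00,  3.42641307e-01,  1.52493387e+00, -2.06423739e-06,
        1.27542570e+00, -1.45995480e-01]), 'dq': array([-6.93761011e-05, -2.10794084e-03, -1.80035242e-03, -1.07476329e-04,
       -3.61712975e-05,  1.62074931e-04]), 'tau': array([ 2.90104872e-03, -4.32003808e+01, -2.44694084e+01,  7.20033492e-02,
        5.25138946e-02, -2.58275441e-05]), 'tool_pos': array([156.35772896, 500.78046108, 226.11624794]), 'tcp_rot': array([-3.14019913e+00, -2.02910459e-04,  2.83880444e+00]), 'contact_force': array([ 1.22715084, -0.19466504, -0.30060073]), 'moment': array([ 0.02316552, -0.00802437,  0.0066407 ]), 'finger_force': 0.0, 'grip_width': 91.91920314808903}
```

View pics/scene0b.png

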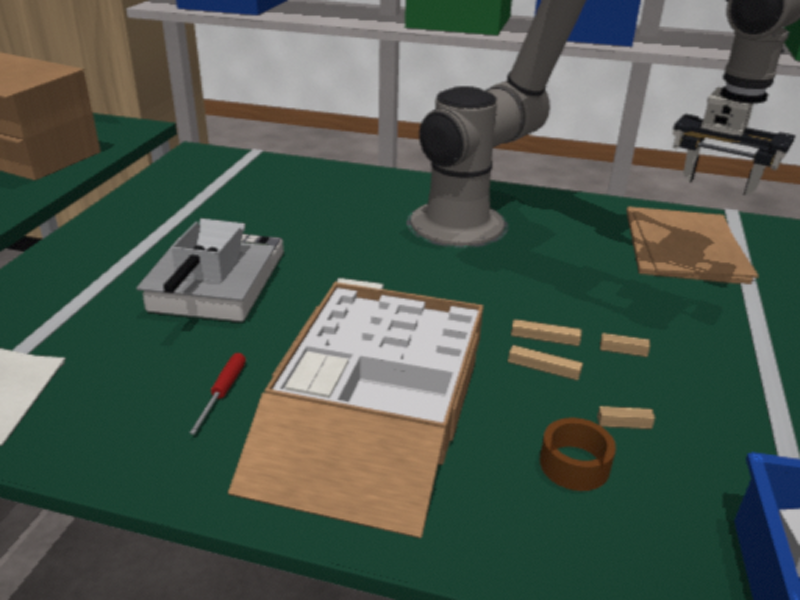

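View pics/top0b.png

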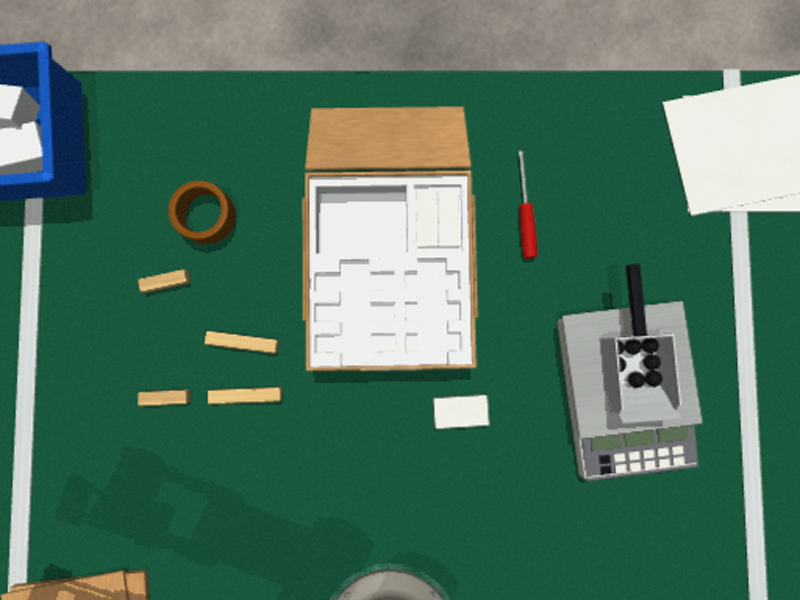

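```bash
cat > h.py <<'E'
import cv2,numpy as np
from scipy.spatial.transform import Rotation as R
from plant import bot
def cam(n):
    m=bot.camera_model(n); return m['mtx'],m['xyz'],R.from_euler('xyz',m['rotation']).as_matrix()
def ray(n,u,v):
    K,c,Rm=cam(n); return c,Rm@np.linalg.solve(K,[u,v,1.])
def onz(n,uv,z):
    c,d=ray(n,*uv); return c+d*(z-c[2])/d[2]
def tri(a,b):  # a: scene px, b: top px
    c1,d1=ray('scene',*a);c2,d2=ray('top',*b)
    s=np.linalg.lstsq(np.c_[d1,-d2],c2-c1,rcond=None)[0]
    p,q=c1+s[0]*d1,c2+s[1]*d2
    return (p+q)/2,np.linalg.norm(p-q)
def proj(n,p):
    K,c,Rm=cam(n); q=K@(Rm.T@(np.asarray(p,float)-c)); return q[:2]/q[2]
def img(n): return cv2.cvtColor(bot.capture(n),cv2.COLOR_RGB2BGR)
def crop(im,x0,y0,w,h,s,step=20):
    o=cv2.resize(im[y0:y0+h,x0:x0+w],None,fx=s,fy=s,interpolation=cv2.INTER_CUBIC)
    for x in range(-(-x0//step)*step,x0+w,step):
        X=int((x+.5-x0)*s); cv2.line(o,(X,0),(X,6),(0,0,255),1); cv2.putText(o,str(x),(X+2,10),0,.35,(0,255,255),1)
    for y in range(-(-y0//step)*step,y0+h,step):
        Y=int((y+.5-y0)*s); cv2.line(o,(0,Y),(6,Y),(0,0,255),1); cv2.putText(o,str(y),(8,Y+4),0,.35,(0,255,255),1)
    return o
E
python3 - <<'E'
from h import *
t=cv2.imread('pics/top0.png');s=cv2.imread('pics/scene0.png')
cv2.imwrite('pics/c1.png',crop(t,82,100,228,170,3.5))
cv2.imwrite('pics/c2.png',crop(s,150,170,290,180,2.75))
a=crop(t,355,160,100,150,4);b=crop(s,85,130,100,80,4)
o=np.zeros((600,800,3),np.uint8);o[:,:400]=a;o[:320,400:]=b
cv2.imwrite('pics/c3.png',o)
E
```

```text
(no output)
```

View pics/c1.png

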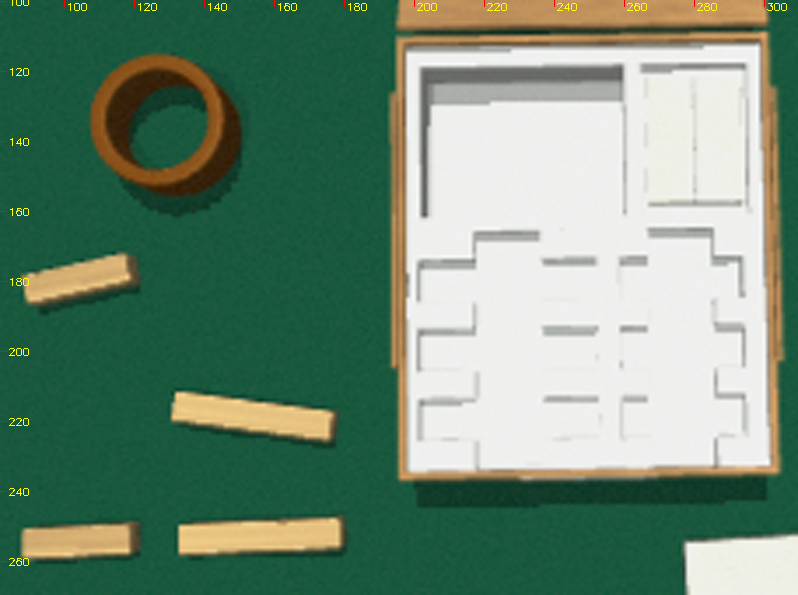

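View pics/c2.png

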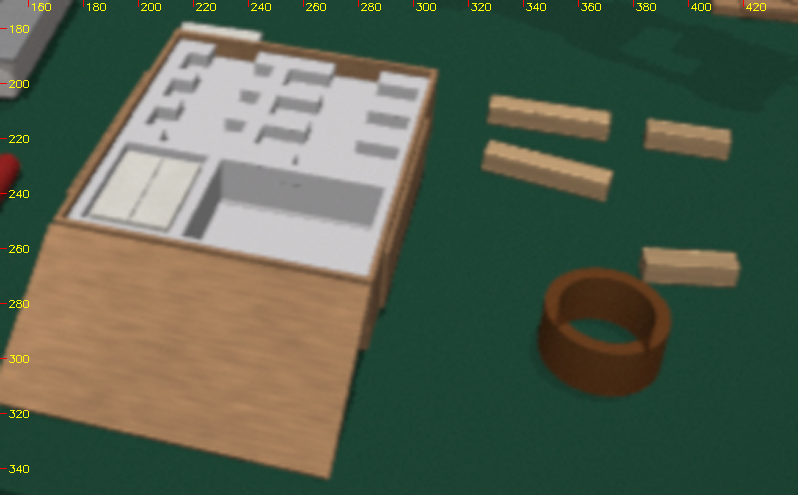

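View pics/c3.png

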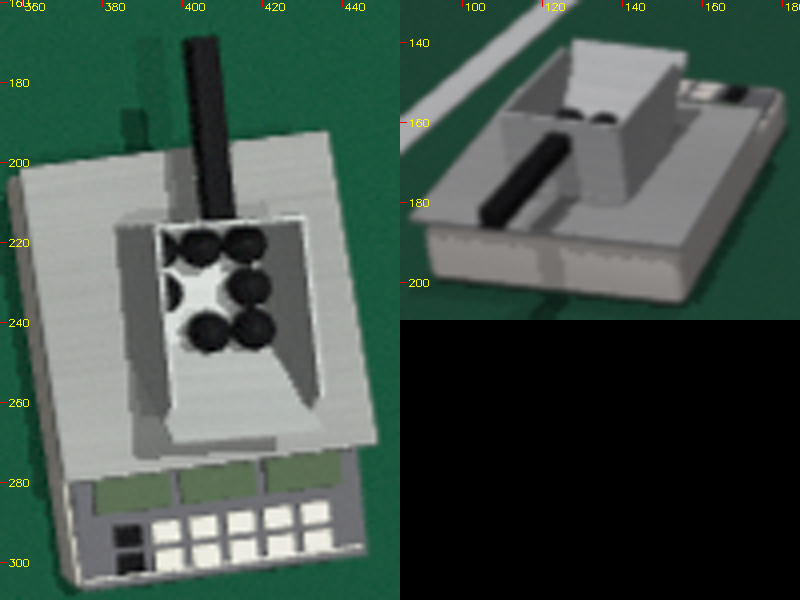

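```bash
cat > m.py <<'E'
from h import *
from scipy.optimize import least_squares
c1=lambda X,Y:(X/3.5+82-.5,Y/3.5+100-.5)
c2=lambda X,Y:(X/2.75+150-.5,Y/2.75+170-.5)
c3t=lambda X,Y:(X/4+355-.5,Y/4+160-.5)
c3s=lambda X,Y:((X-400)/4+85-.5,Y/4+130-.5)
def show(k,s,t):
    p,e=tri(s,t); print(k,p.round(1),'gap',round(e,1)); return p
def fit(pts,obs): # pts local 3d; obs list of (cam,idx,uv); solve x,y,z,yaw
    def f(q):
        c,s=np.cos(q[3]),np.sin(q[3]); r=[]
        for n,i,uv in obs:
            p=pts[i]; w=[q[0]+c*p[0]-s*p[1],q[1]+s*p[0]+c*p[1],q[2]+p[2]]
            r+=list(proj(n,w)-uv)
        return r
    s=least_squares(f,[500,0,0,0],x_scale=[100,100,50,.3],loss='soft_l1'); print(s.x.round(3)); print(np.array(s.fun).reshape(-1,2).round(1).tolist()); return s.x
print('carton')
T=[c1(398,40),c1(768,36),c1(778,470),c1(400,478)] # farL farR nearR nearL
S=[c2(371,277),c2(57,220),c2(180,27),c2(437,70)]
for k,s,t in zip('fl fr nr nl'.split(),S,T): show(k,s,t)
P=[(160,135,75),(160,-135,75),(-160,-135,75),(-160,135,75)]
fit(P,[('top',i,T[i]) for i in range(4)]+[('scene',i,S[i]) for i in range(4)])
print('scoop')
T=[c3t(158,227),c3t(304,217),c3t(200,38)]; S=[c3s(623,128),c3s(502,113),c3s(494,218)]
S2=[c3s(686,52),c3s(572,40)]
for k,s,t in zip('bl br tip'.split(),S,T): show(k,s,t)
P=[(39,45,62),(39,-45,62),(150,0,50),(-88,45,58),(-88,-45,58)]
q=fit(P,[('top',i,T[i]) for i in range(3)]+[('scene',i,S[i]) for i in range(3)]+[('scene',3,S2[0]),('scene',4,S2[1])])
print('platter')
T=[c3t(22,170),c3t(328,131),c3t(377,443),c3t(66,480)]
P=[(100,100,62),(100,-100,62),(-100,-100,62),(-100,100,62)]
fit(P,[('top',i,T[i]) for i in range(4)]+[('scene',0,c3s(683,247)),('scene',1,c3s(411,218)),('scene',3,c3s(762,110))])
posts=dict(A=([(24,279),(123,254),(131,282),(28,304)],[(738,252),(645,247)],40),
B=([(176,393),(333,411),(330,441),(172,418)],[(612,172),(491,141)],60),
C=([(22,530),(130,524),(130,556),(23,558)],[(731,129),(649,119)],40),
D=([(179,525),(339,518),(339,548),(179,553)],[(610,113),(491,96)],60))
for k,(t,s,h) in posts.items():
    print(k); t=[c1(*p) for p in t]; s=[c2(*p) for p in s]
    # model: local x along -y(image right); far edge = t0,t1
    P=[(h,-11,11),(-h,-11,11),(-h,11,11),(h,11,11)]
    # use yaw near pi/2: local x -> world +y, local -y -> world +x
    Pw=[(-p[1],p[0],p[2]) for p in P]
    fit(Pw,[('top',i,t[i]) for i in range(4)])
    show('L',s[0],t[0]); show('R',s[1],t[1])
E
python3 m.py
```

```text
carton
fl [759.7 132.7  78. ] gap 0.3
fr [ 762.6 -135.1   74.1] gap 2.5
nr [ 447.8 -136.2   80. ] gap 2.9
nl [443.9 130.3  76.2] gap 1.1
[ 6.02593e+02 -2.46700e+00  5.39000e-01  9.00000e-03]
[[-0.3, -0.4], [-0.0, -0.4], [0.2, 1.7], [-0.5, 1.1], [0.4, 1.5], [-1.2, -0.4], [-0.9, 0.4], [0.3, -0.2]]
scoop
bl [ 489.1 -342.   125.4] gap 5.1
br [ 495.  -430.6  125.2] gap 1.7
tip [ 603.5 -378.1  112.1] gap 2.8
[ 4.53494e+02 -3.89559e+02  6.29090e+01  7.60000e-02]
[[-1.3, 0.4], [-0.1, -0.2], [-0.4, 0.3], [-0.8, -0.1], [-0.7, 0.1], [-0.5, -0.5], [-0.1, 0.1], [0.3, -0.0]]
platter
[ 4.40425e+02 -3.94336e+02 -8.26000e-01  1.18000e-01]
[[-0.8, -0.4], [-0.1, -0.3], [0.4, 0.3], [-0.2, 1.2], [-0.4, -0.1], [-0.8, 0.2], [0.3, 0.2]]
A
[ 5.95728e+02  3.95450e+02 -1.67010e+01  2.29000e-01]
[[-0.2, -0.3], [0.3, 0.1], [-0.3, -0.1], [0.3, 0.3]]
L [591.4 419.6  35.9] gap 4.5
R [609.8 343.5  38.2] gap 0.9
B
[ 4.88861e+02  2.50301e+02  6.70500e+00 -1.34000e-01]
[[0.1, -0.5], [0.1, 0.1], [-0.2, -0.2], [-0.0, 0.6]]
L [505.4 306.7  34.1] gap 7.0
R [491.1 190.5  35.2] gap 8.8
C
[3.95552e+02 3.79337e+02 1.06580e+01 3.10000e-02]
[[0.1, -0.2], [-0.0, 0.3], [0.0, -0.3], [-0.1, 0.3]]
L [405.7 415.   38. ] gap 4.7
R [409.3 337.1  36.2] gap 5.4
D
[3.98589e+02 2.44574e+02 5.54400e+00 3.00000e-02]
[[-0.0, -0.2], [-0.1, 0.1], [0.1, -0.1], [0.1, 0.2]]
L [408.4 300.3  35.6] gap 3.5
R [412.7 182.5  35.4] gap 3.3
```

```bash
cat >> m.py <<'E'
print('=====')
for k,(t,s,h) in posts.items():
    print(k); t=[c1(*p) for p in t]; s=[c2(*p) for p in s]
    Pw=[(11,h,11),(11,-h,11),(-11,-h,11),(-11,h,11)]
    q=fit(Pw,[('top',i,t[i]) for i in range(4)]+[('scene',3,s[0]),('scene',2,s[1])])
    show('L',s[0],t[3]); show('R',s[1],t[2])
# groove edges at foam top z=66, top view: walls' shadowed far edges and left ends
for p in [(418,262),(418,331),(418,402),(597,262),(597,331),(597,402),(620,261),(620,330),(620,401),(744,261),(744,330),(744,398)]: print(p,onz('top',c1(*p),66).round(1))
for p in [(422,66),(623,66)]: print('well far',onz('top',c1(*p),66).round(1))
print('wellfloor back?',onz('top',c1(430,217),20).round(1))
for p in [(383,186),(220,160)]: print('well near edge scene',onz('scene',c2(*p),66).round(1))
E
python3 m.py | sed -n '/=====/,$p'
```

```text
Traceback (most recent call last):
  File "m.py", line 22, in <module>
    fit(P,[('top',i,T[i]) for i in range(4)]+[('scene',i,S[i]) for i in range(4)])
    ~~~^^^^^^^^^^^^^^^^^^^^^^^^^^^^^^^^^^^^^^^^^^^^^^^^^^^^^^^^^^^^^^^^^^^^^^^^^^^
  File "m.py", line 16, in fit
    s=least_squares(f,[500,0,0,0],x_scale=[100,100,50,.3],loss='soft_l1'); print(s.x.round(3)); print(np.array(s.fun).reshape(-1,2).round(1).tolist()); return s.x
  File "m.py", line 14, in f
    r+=list(proj(n,w)-uv)
            ~~~~^^^^^
  File "h.py", line 16, in proj
    K,c,Rm=cam(n); q=K@(Rm.T@(np.asarray(p,float)-c)); return q[:2]/q[2]
           ~~~^^^
  File "h.py", line 5, in cam
    m=bot.camera_model(n); return m['mtx'],m['xyz'],R.from_euler('xyz',m['rotation']).as_matrix()
ValueError: time passes only in moves, steps and waits
```

```bash
sed -i 's/^def cam(n):/import functools\n@functools.cache\ndef cam(n):/' h.py; python3 m.py 2>&1| sed -n '/=====/,$p'
```

```text
=====
A
[5.92409e+02 3.85429e+02 1.05080e+01 2.18000e-01]
[[-1.2, -0.4], [0.2, 0.1], [-0.4, 0.1], [-0.7, 0.5], [-1.2, 0.1], [-0.8, 0.3]]
L [573.9 422.5  22.1] gap 4.7
R [590.4 344.3  22.2] gap 3.1
B
[ 4.88756e+02  2.49777e+02  1.00980e+01 -1.36000e-01]
[[-0.1, -0.6], [0.1, 0.2], [-0.3, -0.1], [-0.3, 0.6], [-0.1, 0.1], [-0.6, 0.0]]
L [487.4 310.3  22.3] gap 1.2
R [469.3 192.3  20.8] gap 2.3
C
[3.95518e+02 3.79669e+02 1.14040e+01 3.20000e-02]
[[-0.1, -0.2], [-0.3, 0.3], [-0.2, -0.3], [-0.4, 0.3], [-0.5, 0.6], [-0.7, -0.2]]
L [384.  418.9  24.4] gap 2.8
R [384.6 340.4  20.8] gap 1.9
D
[3.99034e+02 2.43197e+02 1.03310e+01 3.20000e-02]
[[-0.1, -0.2], [0.0, 0.0], [0.2, -0.1], [-0.0, 0.3], [0.0, 0.1], [0.1, -0.1]]
L [386.9 302.6  22.2] gap 0.2
R [389.8 183.   21. ] gap 1.0
(418, 262) [599.2 119.2  66. ]
(418, 331) [549. 119.  66.]
(418, 402) [497.8 118.7  66. ]
(597, 262) [598.6 -10.6  66. ]
(597, 331) [548.3 -10.3  66. ]
(597, 402) [497.1 -10.   66. ]
(620, 261) [599.2 -27.3  66. ]
(620, 330) [549.  -26.9  66. ]
(620, 401) [497.7 -26.6  66. ]
(744, 261) [ 598.8 -117.4   66. ]
(744, 330) [ 548.5 -116.7   66. ]
(744, 398) [ 499.3 -116.    66. ]
well far [743.9 117.   66. ]
well far [743.4 -30.5  66. ]
wellfloor back? [639.7 116.7  20. ]
well near edge scene [627.6 115.5  66. ]
well near edge scene [633.5 -32.7  66. ]
```

```bash
cat > p.py <<'E'
import sys,json
from h import *
# usage: p.py x y z yaw [x y z yaw ...]: leg deltas (mm in tool axes at leg start, then deg about tool z), tool down
o=bot.get_obs(); p=o['tool_pos']; Rm=R.from_euler('xyz',o['tcp_rot'])
print('t',round(o['time'],2),'p',p.round(1),'rpy',o['tcp_rot'].round(3),'F',o['contact_force'].round(1),'w',round(o['grip_width'],1),'ff',round(o['finger_force'],1),'j',o['joint_positions'].round(3).tolist())
open('log.txt','a').write(json.dumps([list(o['joint_positions']),list(p),list(o['tcp_rot'])])+'\n')
a=list(map(float,sys.argv[1:]))
for i in range(0,len(a),4):
    q=np.array(a[i:i+3]); T=R.from_euler('xyz',[np.pi,0,a[i+3]])
    print('shift',Rm.inv().apply(q-p).round(1),'turn',np.degrees((Rm.inv()*T).as_rotvec()).round(1)); p=q;Rm=T
E
python3 p.py 399 243.2 120 1.603 399 243.2 3 1.603
python3 -c "
from m import *
print('tape',onz('top',c1(157,125),48),onz('top',c1(91,125),48),onz('top',c1(224,125),48))" | tail -1
```

```text
t 0.1 p [156.4 500.8 226.1] rpy [-3.14  -0.     2.839] F [ 1.2 -0.2 -0.3] w 91.9 ff 0.0 j [1.122, 0.343, 1.525, -0.0, 1.275, -0.146]
shift [-308.4 -173.4  106.3] turn [-0.1  0.  70.8]
shift [  0.  -0. 117.] turn [0. 0. 0.]
tape [705.06796547 316.23197083  48.        ] [705.24950873 365.165553    48.        ] [704.88348329 266.50622789  48.        ]
```

Call:
servo_tool:
  deltas:
    - [[-0.0308,-0.0173,0.0106],[0,0,0]]
    - [[-0.0308,-0.0173,0.0106],[0,0,0]]
    - [[-0.0308,-0.0173,0.0106],[0,0,0]]
    - [[-0.0308,-0.0173,0.0106],[0,0,0]]
    - [[-0.0308,-0.0173,0.0106],[0,0,0]]
    - [[-0.0308,-0.0173,0.0106],[0,0,0]]
    - [[-0.0308,-0.0173,0.0106],[0,0,0]]
    - [[-0.0308,-0.0173,0.0106],[0,0,0]]
    - [[-0.0308,-0.0173,0.0106],[0,0,0]]
    - [[-0.0308,-0.0173,0.0106],[0,0,0]]
    - [[0,0,0],[0,0,8.85]]
    - [[0,0,0],[0,0,8.85]]
    - [[0,0,0],[0,0,8.85]]
    - [[0,0,0],[0,0,8.85]]
    - [[0,0,0],[0,0,8.85]]
    - [[0,0,0],[0,0,8.85]]
    - [[0,0,0],[0,0,8.85]]
    - [[0,0,0],[0,0,8.85]]
  fingers: 0.5

```text
time: 2.35
tool_pos: [398.7, 244.1, 120.5]
tcp_rot: [-3.141, 0.0, 1.598]
contact_force: [0.6, -0.2, -0.1]
grip_width: 46.0
finger_force: 0.0
```

```bash
python3 p.py 399 243.2 3 1.603
```

```text
t 2.35 p [398.7 244.1 120.5] rpy [-3.141  0.     1.598] F [ 0.6 -0.2 -0.1] w 46.0 ff 0.0 j [0.385, 0.361, 1.827, 0.0, 0.953, 0.358]
shift [ -0.9   0.3 117.5] turn [-0.   0.  -0.3]
```

Call:
servo_tool:
  deltas:
    - [[-0.0009,0.0003,0.03],[0,0,0]]
    - [[0,0,0.03],[0,0,0]]
    - [[0,0,0.03],[0,0,0]]
    - [[0,0,0.02],[0,0,0]]
    - [[0,0,0.007],[0,0,0]]
    - [[0,0,0],[0,0,0]]

```text
time: 3.1
tool_pos: [399.2, 243.3, 3.6]
tcp_rot: [-3.141, 0.0, 1.603]
contact_force: [-1.2, 0.7, -0.5]
grip_width: 46.1
finger_force: 0.0
```

Call:
servo_tool:
  deltas:
    - [[0,0,0],[0,0,0]]
    - [[0,0,0],[0,0,0]]
    - [[0,0,0],[0,0,0]]
    - [[0,0,0],[0,0,0]]
    - [[0,0,-0.03],[0,0,0]]
    - [[0,0,-0.04],[0,0,0]]
    - [[0,0,-0.04],[0,0,0]]
    - [[0,0,0],[0,0,0]]
  fingers: 0

```text
time: 4.1
tool_pos: [400.9, 244.0, 116.3]
tcp_rot: [3.136, -0.002, 1.603]
contact_force: [0.5, 0.2, -0.6]
grip_width: 21.7
finger_force: 30.0
```

```bash
python3 p.py 533.3 54.4 114 1.575 533.3 54.4 55.5 1.575
```

```text
t 4.1 p [400.9 244.  116.3] rpy [ 3.136e+00 -2.000e-03  1.603e+00] F [ 0.5  0.2 -0.6] w 21.7 ff 30.0 j [0.383, 0.367, 1.833, 0.0, 0.935, 0.351]
shift [-193.8  126.2    2.6] turn [ 0.3 -0.1  1.6]
shift [-0.  -0.  58.5] turn [0. 0. 0.]
```

Call:
servo_tool:
  deltas:
    - [[-0.0242,0.0158,0],[0,0,0]]
    - [[-0.0242,0.0158,0],[0,0,0]]
    - [[-0.0242,0.0158,0],[0,0,0]]
    - [[-0.0242,0.0158,0],[0,0,0]]
    - [[-0.0242,0.0158,0],[0,0,0]]
    - [[-0.0242,0.0158,0],[0,0,0]]
    - [[-0.0242,0.0158,0],[0,0,0]]
    - [[-0.0242,0.0158,0],[0,0,1.6]]
    - [[0,0,0],[0,0,0]]
    - [[0,0,0],[0,0,0]]
    - [[0,0,0],[0,0,0]]

```text
time: 5.48
tool_pos: [531.1, 54.6, 113.3]
tcp_rot: [-3.14, -0.0, 1.576]
contact_force: [0.4, -0.1, -0.6]
grip_width: 21.7
finger_force: 30.0
```

```bash
python3 p.py 533.3 54.4 55.5 1.575
```

```text
t 5.47 p [531.1  54.6 113.3] rpy [-3.14  -0.     1.576] F [ 0.4 -0.1 -0.6] w 21.7 ff 30.0 j [-0.041, 0.476, 1.656, 0.0, 1.011, -0.047]
shift [-0.2  2.3 57.8] turn [-0.1 -0.   0.1]
```

Call:
servo_tool:
  deltas:
    - [[0,0.0022,0.02],[0,0,0]]
    - [[0,0,0.015],[0,0,0]]
    - [[0,0,0.01],[0,0,0]]
    - [[0,0,0.008],[0,0,0]]
    - [[0,0,0.004],[0,0,0]]
    - [[0,0,0],[0,0,0]]
    - [[0,0,0],[0,0,0]]

```text
time: 6.35
tool_pos: [534.3, 53.9, 57.0]
tcp_rot: [3.141, -0.0, 1.575]
contact_force: [-0.2, -0.3, -0.8]
grip_width: 21.8
finger_force: 30.0
```

Call:
servo_tool:
  deltas:
    - [[0,0,0.001],[0,0,0]]
    - [[0,0,0],[0,0,0]]
    - [[0,0,0],[0,0,0]]
    - [[0,0,-0.02],[0,0,0]]
    - [[0,0,-0.03],[0,0,0]]
    - [[0,0,0],[0,0,0]]
  fingers: 0.35

```text
time: 7.1
tool_pos: [535.6, 53.9, 107.8]
tcp_rot: [3.137, 0.0, 1.575]
contact_force: [-0.4, -0.3, -0.0]
grip_width: 32.1
finger_force: 0.0
```

```bash
python3 p.py 488.8 249.8 104 1.435  488.8 249.8 3.5 1.435
```

```text
t 7.1 p [535.6  53.9 107.8] rpy [3.137 0.    1.575] F [-0.4 -0.3 -0. ] w 32.1 ff 0.0 j [-0.042, 0.487, 1.654, 0.0, 0.995, -0.047]
shift [196.1 -45.9   3.6] turn [ 0.3 -0.   8. ]
shift [  0.   -0.  100.5] turn [0. 0. 0.]
```

Call:
servo_tool:
  deltas:
    - [[0.0245,-0.0055,0.0004],[0,0,0]]
    - [[0.0245,-0.0055,0.0004],[0,0,0]]
    - [[0.0245,-0.0055,0.0004],[0,0,0]]
    - [[0.0245,-0.0055,0.0004],[0,0,0]]
    - [[0.0245,-0.0055,0.0004],[0,0,0]]
    - [[0.0245,-0.0055,0.0004],[0,0,0]]
    - [[0.0245,-0.0055,0.0004],[0,0,0]]
    - [[0.0245,-0.0055,0.0004],[0,0,8]]
    - [[0,0,0],[0,0,0]]
    - [[0,0,0],[0,0,0]]
  fingers: 0.5

```text
time: 8.35
tool_pos: [489.0, 249.1, 101.9]
tcp_rot: [-3.141, 0.001, 1.438]
contact_force: [0.3, -0.3, 0.7]
grip_width: 45.6
finger_force: 0.0
```

```bash
python3 p.py 488.8 249.8 3.5 1.435; python3 - <<'E'
from h import *
t=img('top');s=img('scene');cv2.imwrite('pics/t1.png',t);cv2.imwrite('pics/s1.png',s)
o=np.zeros((600,800,3),np.uint8);a=crop(t,82,100,228,170,2.4);b=crop(s,150,170,290,180,1.9);o[:a.shape[0],:a.shape[1]]=a
o=np.zeros((600,800,3),np.uint8);a=crop(t,82,110,228,160,1.9);b=crop(s,180,170,255,115,2.5)
o[:a.shape[0],:a.shape[1]]=a;o[310:310+b.shape[0],:b.shape[1]]=b
cv2.imwrite('pics/v1.png',o)
E
```

```text
t 8.35 p [489.  249.1 101.9] rpy [-3.141e+00  1.000e-03  1.438e+00] F [ 0.3 -0.3  0.7] w 45.6 ff 0.0 j [0.332, 0.514, 1.625, -0.0, 1.003, 0.465]
shift [ 0.7 -0.2 98.4] turn [-0.   0.   0.2]
```

View pics/v1.png

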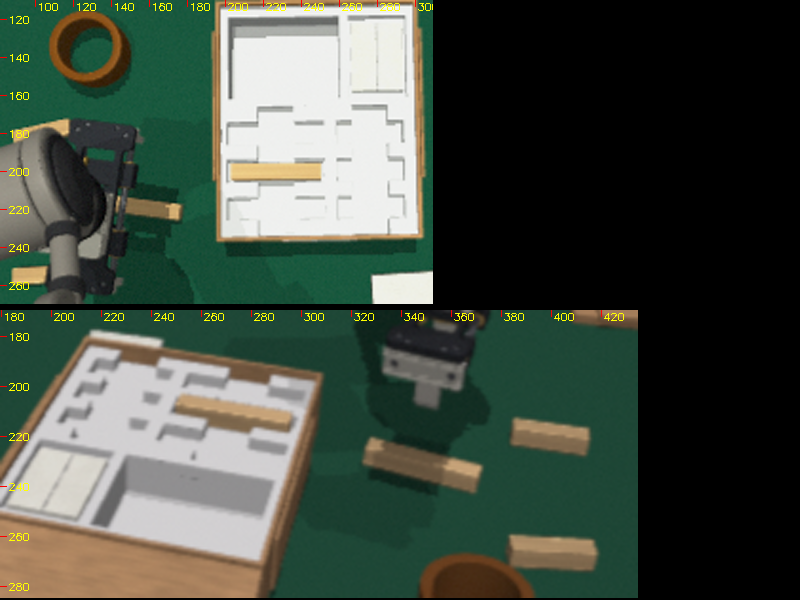

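D lies centred in the middle long groove (top px 228–252, row 200); B, A and C haven't moved.

Call:
servo_tool:
  deltas:
    - [[0.0007,0,0.03],[0,0,0.2]]
    - [[0,0,0.03],[0,0,0]]
    - [[0,0,0.02],[0,0,0]]
    - [[0,0,0.012],[0,0,0]]
    - [[0,0,0.006],[0,0,0]]
    - [[0,0,0],[0,0,0]]

```text
time: 9.2
tool_pos: [489.5, 250.3, 4.7]
tcp_rot: [3.141, -0.0, 1.432]
contact_force: [-0.6, -0.1, -0.3]
grip_width: 45.9
finger_force: 0.0
```

Call:
servo_tool:
  deltas:
    - [[0,0,0],[0,0,0]]
    - [[0,0,0],[0,0,0]]
    - [[0,0,0],[0,0,0]]
    - [[0,0,0],[0,0,0]]
    - [[0,0,-0.03],[0,0,0]]
    - [[0,0,-0.04],[0,0,0]]
    - [[0,0,-0.04],[0,0,0]]
    - [[0,0,0],[0,0,0]]
    - [[0,0,0],[0,0,0]]
  fingers: 0

```text
time: 10.32
tool_pos: [488.7, 250.2, 113.8]
tcp_rot: [-3.14, 0.001, 1.432]
contact_force: [-0.3, -0.4, -0.8]
grip_width: 21.7
finger_force: 30.0
```

```bash
python3 p.py 583.6 54.4 114 1.575 583.6 54.4 55.5 1.575
```

```text
t 10.32 p [488.7 250.2 113.8] rpy [-3.140e+00  1.000e-03  1.432e+00] F [-0.3 -0.4 -0.8] w 21.7 ff 30.0 j [0.334, 0.5, 1.612, 0.0, 1.031, 0.472]
shift [-180.8  121.1   -0.2] turn [-0.1  0.  -8.2]
shift [-0.  -0.  58.5] turn [0. 0. 0.]
```

Call:
servo_tool:
  deltas:
    - [[-0.0226,0.0151,0],[0,0,0]]
    - [[-0.0226,0.0151,0],[0,0,0]]
    - [[-0.0226,0.0151,0],[0,0,0]]
    - [[-0.0226,0.0151,0],[0,0,0]]
    - [[-0.0226,0.0151,0],[0,0,0]]
    - [[-0.0226,0.0151,0],[0,0,0]]
    - [[-0.0226,0.0151,0],[0,0,0]]
    - [[-0.0226,0.0151,0],[0,0,-8.2]]
    - [[0,0,0],[0,0,0]]
    - [[0,0,0],[0,0,0]]
    - [[0,0,0],[0,0,0]]

```text
time: 11.7
tool_pos: [583.3, 55.5, 114.0]
tcp_rot: [-3.14, -0.0, 1.575]
contact_force: [0.4, 0.2, 0.0]
grip_width: 21.8
finger_force: 30.0
```

```bash
python3 p.py 583.6 54.4 57.5 1.575
```

```text
t 11.7 p [583.3  55.5 114. ] rpy [-3.14  -0.     1.575] F [0.4 0.2 0. ] w 21.8 ff 30.0 j [-0.036, 0.559, 1.503, 0.0, 1.081, -0.04]
shift [-1.1  0.4 56.5] turn [-0.1 -0.   0. ]
```

Call:
servo_tool:
  deltas:
    - [[-0.001,0.0,0.02],[0,0,0]]
    - [[0,0,0.015],[0,0,0]]
    - [[0,0,0.01],[0,0,0]]
    - [[0,0,0.008],[0,0,0]]
    - [[0,0,0.0025],[0,0,0]]
    - [[0,0,0],[0,0,0]]
    - [[0,0,0],[0,0,0]]

```text
time: 12.58
tool_pos: [584.3, 53.6, 59.5]
tcp_rot: [3.141, -0.0, 1.575]
contact_force: [0.3, -0.1, -0.2]
grip_width: 21.4
finger_force: 30.0
```

Call:
servo_tool:
  deltas:
    - [[0,0,0.001],[0,0,0]]
    - [[0,0,0],[0,0,0]]
    - [[0,0,0],[0,0,0]]
    - [[0,0,-0.02],[0,0,0]]
    - [[0,0,-0.04],[0,0,0]]
    - [[0,0,0],[0,0,0]]
  fingers: 0.33

```text
time: 13.32
tool_pos: [586.0, 53.6, 121.2]
tcp_rot: [3.135, 0.0, 1.575]
contact_force: [-0.4, 0.4, -1.1]
grip_width: 30.6
finger_force: 0.0
```

```bash
python3 p.py 592.4 385.2 104 1.788  592.4 385.2 3.5 1.788
```

```text
t 13.32 p [586.   53.6 121.2] rpy [3.135 0.    1.575] F [-0.4  0.4 -1.1] w 30.6 ff 0.0 j [-0.039, 0.551, 1.495, 0.0, 1.089, -0.044]
shift [331.6   7.8  17.2] turn [  0.4   0.1 -12.2]
shift [  0.   -0.  100.5] turn [0. 0. 0.]
```

Call:
servo_tool:
  deltas:
    - [[0.0332,0.0008,0.0015],[0,0,0]]
    - [[0.0332,0.0008,0.0015],[0,0,0]]
    - [[0.0332,0.0008,0.0015],[0,0,0]]
    - [[0.0332,0.0008,0.0015],[0,0,0]]
    - [[0.0332,0.0008,0.0015],[0,0,0]]
    - [[0.0332,0.0008,0.0015],[0,0,0]]
    - [[0.0332,0.0008,0.0015],[0,0,0]]
    - [[0.0332,0.0008,0.0015],[0,0,0]]
    - [[0.0332,0.0008,0.0015],[0,0,-6.1]]
    - [[0.0328,-0.002,0.0015],[0,0,-6.1]]
    - [[0,0,0],[0,0,0]]
    - [[0,0,0],[0,0,0]]
  fingers: 0.5

```text
time: 14.82
tool_pos: [584.0, 384.2, 102.1]
tcp_rot: [-3.14, 0.001, 1.787]
contact_force: [-0.1, 0.5, 0.8]
grip_width: 45.8
finger_force: 0.0
```

```bash
python3 p.py 592.4 385.2 3.5 1.788; python3 - <<'E'
from h import *
t=img('top');s=img('scene');cv2.imwrite('pics/t2.png',t);cv2.imwrite('pics/s2.png',s)
s1=cv2.imread('pics/s1.png'); 
for n,(x,y,w,h) in dict(A=(380,255,45,25),C=(380,208,45,25)).items(): print(n,np.abs(s[y:y+h,x:x+w].astype(int)-s1[y:y+h,x:x+w]).mean())
E
```

```text
t 14.82 p [584.  384.2 102.1] rpy [-3.140e+00  1.000e-03  1.787e+00] F [-0.1  0.5  0.8] w 45.8 ff 0.0 j [0.473, 0.767, 1.134, -0.0, 1.242, 0.256]
shift [-0.7  8.6 98.6] turn [-0.1  0.  -0. ]
A 16.156444444444446
C 25.329777777777778
```

```bash
python3 - <<'E'
from h import *
t=cv2.imread('pics/t2.png');s=cv2.imread('pics/s2.png')
o=np.zeros((600,800,3),np.uint8);a=crop(t,62,110,248,160,1.85);b=crop(s,200,170,255,115,2.5)
o[:a.shape[0],:a.shape[1]]=a;o[310:310+b.shape[0],:b.shape[1]]=b
cv2.imwrite('pics/v2.png',o)
E
```

```text
(no output)
```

View pics/v2.png

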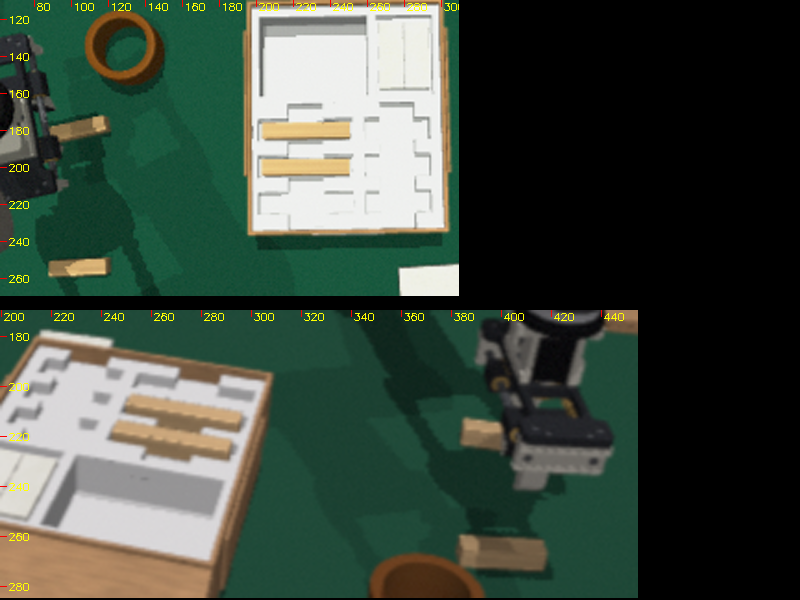

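Both long posts are flat in their grooves. A and C, partly shadowed, are where they were.

Call:
servo_tool:
  deltas:
    - [[-0.0007,0.0084,0.01],[0,0,0]]
    - [[0,0,0.03],[0,0,0]]
    - [[0,0,0.03],[0,0,0]]
    - [[0,0,0.017],[0,0,0]]
    - [[0,0,0.01],[0,0,0]]
    - [[0,0,0],[0,0,0]]
    - [[0,0,0],[0,0,0]]

```text
time: 15.8
tool_pos: [593.3, 386.3, 7.2]
tcp_rot: [3.14, -0.001, 1.788]
contact_force: [0.2, -0.4, -0.5]
grip_width: 46.0
finger_force: 0.0
```

Call:
servo_tool:
  deltas:
    - [[0,0,0],[0,0,0]]
    - [[0,0,0],[0,0,0]]
    - [[0,0,0],[0,0,0]]
    - [[0,0,0],[0,0,0]]
    - [[0,0,-0.03],[0,0,0]]
    - [[0,0,-0.04],[0,0,0]]
    - [[0,0,-0.04],[0,0,0]]
    - [[0,0,0],[0,0,0]]
    - [[0,0,0],[0,0,0]]
  fingers: 0

```text
time: 16.92
tool_pos: [592.0, 385.7, 115.0]
tcp_rot: [-3.14, 0.0, 1.788]
contact_force: [-0.5, -0.2, -1.0]
grip_width: 21.7
finger_force: 30.0
```

```bash
python3 p.py 583.6 -72 114 1.575 583.6 -72 57 1.575
```

```text
t 16.93 p [592.  385.7 115. ] rpy [-3.14   0.     1.788] F [-0.5 -0.2 -1. ] w 21.7 ff 30.0 j [0.469, 0.77, 1.091, 0.0, 1.282, 0.252]
shift [-445.1 -106.8    1.4] turn [-0.1  0.  12.2]
shift [-0. -0. 57.] turn [0. 0. 0.]
```

Call:
servo_tool:
  deltas:
    - [[-0.0371,-0.0089,0],[0,0,0]]
    - [[-0.0371,-0.0089,0],[0,0,0]]
    - [[-0.0371,-0.0089,0],[0,0,0]]
    - [[-0.0371,-0.0089,0],[0,0,0]]
    - [[-0.0371,-0.0089,0],[0,0,0]]
    - [[-0.0371,-0.0089,0],[0,0,0]]
    - [[-0.0371,-0.0089,0],[0,0,0]]
    - [[-0.0371,-0.0089,0],[0,0,0]]
    - [[-0.0371,-0.0089,0],[0,0,0]]
    - [[-0.0371,-0.0089,0],[0,0,0]]
    - [[-0.0371,-0.0089,0],[0,0,6.1]]
    - [[-0.037,-0.0075,0],[0,0,6.1]]
    - [[0,0,0],[0,0,0]]
    - [[0,0,0],[0,0,0]]
    - [[0,0,0],[0,0,0]]

```text
time: 18.8
tool_pos: [581.3, -70.1, 115.4]
tcp_rot: [-3.14, -0.001, 1.577]
contact_force: [-0.0, 0.3, -0.7]
grip_width: 21.5
finger_force: 30.0
```

```bash
python3 p.py 583.6 -72 59 1.575
```

```text
t 18.8 p [581.3 -70.1 115.4] rpy [-3.140e+00 -1.000e-03  1.577e+00] F [-0.   0.3 -0.7] w 21.5 ff 30.0 j [-0.251, 0.557, 1.502, 0.0, 1.084, -0.257]
shift [-1.9  2.3 56.4] turn [-0.1 -0.   0.1]
```

Call:
servo_tool:
  deltas:
    - [[-0.0018,0.0018,0.02],[0,0,0]]
    - [[0,0,0.015],[0,0,0]]
    - [[0,0,0.01],[0,0,0]]
    - [[0,0,0.008],[0,0,0]]
    - [[0,0,0.0035],[0,0,0]]
    - [[0,0,0],[0,0,0]]
    - [[0,0,0],[0,0,0]]

```text
time: 19.68
tool_pos: [583.7, -73.2, 59.9]
tcp_rot: [3.141, 0.0, 1.575]
contact_force: [0.9, 0.6, -0.4]
grip_width: 22.1
finger_force: 30.0
```

Call:
servo_tool:
  deltas:
    - [[0,0,0],[0,0,0]]
    - [[0,0,0],[0,0,0]]
    - [[0,0,0],[0,0,0]]
    - [[0,0,-0.02],[0,0,0]]
    - [[0,0,-0.03],[0,0,0]]
    - [[0,0,0],[0,0,0]]
  fingers: 0.33

```text
time: 20.42
tool_pos: [584.9, -73.4, 111.8]
tcp_rot: [3.137, 0.001, 1.575]
contact_force: [-1.1, 0.1, -0.6]
grip_width: 30.2
finger_force: 0.0
```

```bash
python3 p.py 395.5 379.5 104 1.603  395.5 379.5 3.5 1.603
```

```text
t 20.43 p [584.9 -73.4 111.8] rpy [3.137e+00 1.000e-03 1.575e+00] F [-1.1  0.1 -0.6] w 30.2 ff 0.0 j [-0.255, 0.564, 1.5, 0.0, 1.072, -0.259]
shift [ 453.8 -187.4    6.4] turn [ 0.3  0.1 -1.6]
shift [  0.   -0.  100.5] turn [0. 0. 0.]
```

Call:
servo_tool:
  deltas:
    - [[0.0378,-0.0156,0],[0,0,0]]
    - [[0.0378,-0.0156,0],[0,0,0]]
    - [[0.0378,-0.0156,0],[0,0,0]]
    - [[0.0378,-0.0156,0],[0,0,0]]
    - [[0.0378,-0.0156,0],[0,0,0]]
    - [[0.0378,-0.0156,0],[0,0,0]]
    - [[0.0378,-0.0156,0],[0,0,0]]
    - [[0.0378,-0.0156,0],[0,0,0]]
    - [[0.0378,-0.0156,0],[0,0,0]]
    - [[0.0378,-0.0156,0],[0,0,0]]
    - [[0.0378,-0.0156,0.002],[0,0,0]]
    - [[0.0378,-0.0156,0.002],[0,0,-1.6]]
    - [[0,0,0],[0,0,0]]
    - [[0,0,0],[0,0,0]]
    - [[0,0,0],[0,0,0]]
  fingers: 0.5

```text
time: 22.3
tool_pos: [394.6, 378.7, 105.3]
tcp_rot: [-3.141, 0.0, 1.602]
contact_force: [-0.1, -0.5, 0.8]
grip_width: 45.8
finger_force: 0.0
```

```bash
python3 p.py 395.5 379.5 4 1.603;python3 - <<'E'
from h import *
t=img('top');s=img('scene');cv2.imwrite('pics/t3.png',t);cv2.imwrite('pics/s3.png',s)
o=np.zeros((600,800,3),np.uint8);a=crop(t,62,110,248,160,1.85);b=crop(s,200,170,255,115,2.5)
o[:a.shape[0],:a.shape[1]]=a;o[310:310+b.shape[0],:b.shape[1]]=b
cv2.imwrite('pics/v3.png',o)
E
```

```text
t 22.3 p [394.6 378.7 105.3] rpy [-3.141  0.     1.602] F [-0.1 -0.5  0.8] w 45.8 ff 0.0 j [0.625, 0.507, 1.628, -0.0, 1.008, 0.594]
shift [  0.8   0.9 101.3] turn [-0.   0.  -0.1]
```

View pics/v3.png

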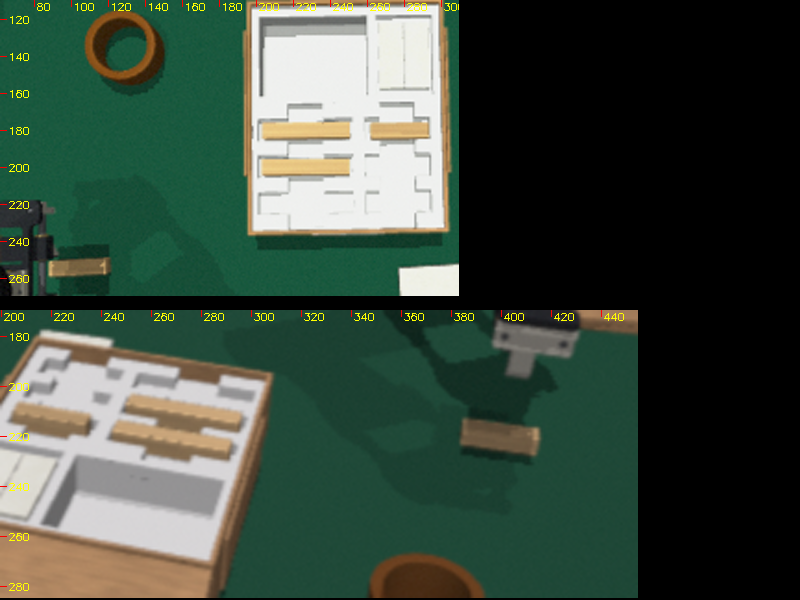

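A is in the short groove and C hasn't moved. Next I pick C.

Call:
servo_tool:
  deltas:
    - [[0.0008,0.0005,0.03],[0,0,0]]
    - [[0,0,0.03],[0,0,0]]
    - [[0,0,0.02],[0,0,0]]
    - [[0,0,0.013],[0,0,0]]
    - [[0,0,0.008],[0,0,0]]
    - [[0,0,0],[0,0,0]]
    - [[0,0,0],[0,0,0]]

```text
time: 23.28
tool_pos: [395.1, 380.8, 5.2]
tcp_rot: [3.14, -0.001, 1.603]
contact_force: [0.1, 0.1, -0.2]
grip_width: 46.0
finger_force: 0.0
```

Call:
servo_tool:
  deltas:
    - [[0,0,0],[0,0,0]]
    - [[0,0,0],[0,0,0]]
    - [[0,0,0],[0,0,0]]
    - [[0,0,0],[0,0,0]]
    - [[0,0,-0.03],[0,0,0]]
    - [[0,0,-0.04],[0,0,0]]
    - [[0,0,-0.04],[0,0,0]]
    - [[0,0,0],[0,0,0]]
    - [[0,0,0],[0,0,0]]
  fingers: 0

```text
time: 24.4
tool_pos: [394.2, 380.2, 113.8]
tcp_rot: [-3.141, 0.001, 1.603]
contact_force: [0.1, 0.4, -0.3]
grip_width: 21.7
finger_force: 30.0
```

```bash
python3 p.py 533.3 -72 114 1.575 583.6 -72 57 1.575
```

```text
t 24.4 p [394.2 380.2 113.8] rpy [-3.141e+00  1.000e-03  1.603e+00] F [ 0.1  0.4 -0.3] w 21.7 ff 30.0 j [0.627, 0.498, 1.616, 0.0, 1.029, 0.595]
shift [-456.4  124.4   -0. ] turn [-0.1  0.   1.6]
shift [-0.2 50.3 57. ] turn [0. 0. 0.]
```

Call:
servo_tool:
  deltas:
    - [[-0.038,0.0104,0],[0,0,0]]
    - [[-0.038,0.0104,0],[0,0,0]]
    - [[-0.038,0.0104,0],[0,0,0]]
    - [[-0.038,0.0104,0],[0,0,0]]
    - [[-0.038,0.0104,0],[0,0,0]]
    - [[-0.038,0.0104,0],[0,0,0]]
    - [[-0.038,0.0104,0],[0,0,0]]
    - [[-0.038,0.0104,0],[0,0,0]]
    - [[-0.038,0.0104,0],[0,0,0]]
    - [[-0.038,0.0104,0],[0,0,0]]
    - [[-0.038,0.0104,0],[0,0,0]]
    - [[-0.038,0.0104,0],[0,0,1.6]]
    - [[0,0,0],[0,0,0]]
    - [[0,0,0],[0,0,0]]
    - [[0,0,0],[0,0,0]]

```text
time: 26.28
tool_pos: [533.5, -70.1, 113.9]
tcp_rot: [-3.14, -0.001, 1.576]
contact_force: [-0.1, 0.8, -0.8]
grip_width: 21.9
finger_force: 30.0
```

```bash
python3 p.py 533.3 -72 58 1.575
```

```text
t 26.27 p [533.5 -70.1 113.9] rpy [-3.140e+00 -1.000e-03  1.576e+00] F [-0.1  0.8 -0.8] w 21.9 ff 30.0 j [-0.273, 0.482, 1.643, 0.0, 1.018, -0.279]
shift [-2.  -0.1 55.9] turn [-0.1 -0.   0.1]
```

Call:
servo_tool:
  deltas:
    - [[-0.0018,-0.0005,0.02],[0,0,0]]
    - [[0,0,0.015],[0,0,0]]
    - [[0,0,0.01],[0,0,0]]
    - [[0,0,0.008],[0,0,0]]
    - [[0,0,0.003],[0,0,0]]
    - [[0,0,0],[0,0,0]]
    - [[0,0,0],[0,0,0]]

```text
time: 27.15
tool_pos: [533.9, -73.1, 58.9]
tcp_rot: [3.141, 0.0, 1.575]
contact_force: [-0.6, -0.0, -1.3]
grip_width: 21.7
finger_force: 30.0
```

Call:
servo_tool:
  deltas:
    - [[0,0,0],[0,0,0]]
    - [[0,0,0],[0,0,0]]
    - [[0,0,0],[0,0,0]]
    - [[0,0,-0.02],[0,0,0]]
    - [[0,0,-0.03],[0,0,0]]
    - [[0,0,-0.04],[0,0,0]]
    - [[0,0,-0.04],[0,0,0]]
    - [[0,0,-0.04],[0,0,0]]
    - [[0,0,0],[0,0,0]]
  fingers: 0.33

```text
time: 28.28
tool_pos: [535.2, -73.4, 231.9]
tcp_rot: [3.135, 0.002, 1.575]
contact_force: [0.0, 0.2, -0.2]
grip_width: 30.2
finger_force: 0.0
```

```bash
python3 p.py 551 -382 200 0.076 551 -382 89 0.076; cat > fk.py <<'E'
from h import *; import json
from scipy.optimize import least_squares
D=[json.loads(l) for l in open('log.txt')]
rx=lambda a:R.from_euler('x',a);ry=lambda a:R.from_euler('y',a);rz=lambda a:R.from_euler('z',a)
def fk(j,P): # returns TCP pos, R ; zero: arm up
    d1,off,a2,ax,d4,dt=P
    R1=rz(j[0]);R2=R1*ry(j[1]);R3=R2*ry(j[2]);R5=R3*rz(j[3]*SG)*ry(j[4])
    R6=R5*rz(j[5]*SG6+np.pi/2*K6)
    p=R1.apply([0,off,d1])+R2.apply([0,0,a2])+R3.apply([ax,0,d4])+R5.apply([0,0,dt])
    return p,R6
SG,SG6,K6=1,1,1
f=lambda P:np.concatenate([fk(d[0],P)[0]-d[1] for d in D])
P0=[250,76,300,0,300,250]
if __name__=='__main__':
    s=least_squares(f,P0); print(s.x.round(1),np.abs(s.fun).max().round(2),np.linalg.svd(s.jac)[1].round(3))
    for d in D[::4]: print((fk(d[0],s.x)[1].inv()*R.from_euler('xyz',d[2])).as_rotvec().round(3))
E
python3 fk.py
```

```text
t 28.27 p [535.2 -73.4 231.9] rpy [3.135e+00 2.000e-03 1.575e+00] F [ 0.   0.2 -0.2] w 30.2 ff 0.0 j [-0.278, 0.362, 1.48, 0.0, 1.293, -0.283]
shift [-308.6   14.2   32.5] turn [ 0.4 -0.2 85.9]
shift [  0.  -0. 111.] turn [0. 0. 0.]
[222.9  76.4 506.2  46.5 379.6 318.1] 0.0 [8.049 4.45  4.123 0.548 0.321 0.009]
[ 0.  0. -0.]
[-0.  0. -0.]
[0. 0. 0.]
[-0. -0. -0.]
[-0.  0. -0.]
```

```bash
cat > ik.py <<'E'
import fk; from fk import *
P=least_squares(f,P0).x
LO=np.array([-2.53,-.77,.04,-1,.28,-3.11])+.03; HI=np.array([2.53,2.02,2.7,4.14,2.66,3.11])-.03
TS=np.array([98,0,27.])  # TCP in scoop
LS=np.array([-88,0,58.])
def tool(lip,yaw,phi):
    Rs=rz(yaw)*ry(-phi); return lip+Rs.apply(TS-LS), Rs*rx(np.pi)
def ik(p,Rt,j0):
    def g(j):
        q,Q=fk.fk(j,P); return np.r_[(q-p)/100,(Q.inv()*Rt).as_rotvec()]
    s=least_squares(g,np.clip(j0,LO+1e-3,HI-1e-3),bounds=(LO,HI)); return s.x,np.abs(s.fun).max()
if __name__=='__main__':
  for sg in (1,-1):
    fk.SG=sg
    for yd in range(-150,181,15):
        out=[]
        for j4 in (0,1.2,2.5,-.8):
            lip=np.array([690,43,105.]); ok=0; y=np.radians(yd)
            j=None; 
            p,Rt=tool(lip,y,np.radians(60)); best=min((ik(p,Rt,np.array([a,.7,1.3,j4,1.2,b])) for a in(0,.5) for b in (-1.5,0,1.5)),key=lambda r:r[1])
            if best[1]>1e-3: continue
            up=dn=60; j=best[0]; path=[j]
            for ph in range(65,91,5):
                j2,e=ik(*tool(lip,y,np.radians(ph)),j)
                if e>1e-3 or abs(j2-j).max()>.6: break
                j=j2;up=ph
            j=best[0]
            for ph in range(55,-1,-5):
                j2,e=ik(*tool(lip,y,np.radians(ph)),j)
                if e>1e-3 or abs(j2-j).max()>.6: break
                j=j2;dn=ph
            out.append((dn,up,best[0].round(2).tolist(),j.round(2).tolist()))
        for o in out: print(sg,yd,o)
E
python3 ik.py
```

```text
Traceback (most recent call last):
  File "ik.py", line 20, in <module>
    p,Rt=tool(lip,y,np.radians(60)); best=min((ik(p,Rt,np.array([a,.7,1.3,j4,1.2,b])) for a in(0,.5) for b in (-1.5,0,1.5)),key=lambda r:r[1])
                                          ~~~^^^^^^^^^^^^^^^^^^^^^^^^^^^^^^^^^^^^^^^^^^^^^^^^^^^^^^^^^^^^^^^^^^^^^^^^^^^^^^^^^^^^^^^^^^^^^^^^^
  File "ik.py", line 20, in <genexpr>
    p,Rt=tool(lip,y,np.radians(60)); best=min((ik(p,Rt,np.array([a,.7,1.3,j4,1.2,b])) for a in(0,.5) for b in (-1.5,0,1.5)),key=lambda r:r[1])
                                               ~~^^^^^^^^^^^^^^^^^^^^^^^^^^^^^^^^^^^^
  File "ik.py", line 11, in ik
    s=least_squares(g,np.clip(j0,LO+1e-3,HI-1e-3),bounds=(LO,HI)); return s.x,np.abs(s.fun).max()
  File "ik.py", line 10, in g
    q,Q=fk.fk(j,P); return np.r_[(q-p)/100,(Q.inv()*Rt).as_rotvec()]
        ^^^^^
AttributeError: 'function' object has no attribute 'fk'
```

```bash
sed -i 's/^import fk; from fk import \*/from fk import *\nimport fk as F/; s/fk\.fk(/F.fk(/; s/fk\.SG=/F.SG=/' ik.py; time timeout 400 python3 ik.py
```

```text
1 -150 (0, 65, [0.05, 1.1, 0.47, -0.67, 2.46, -2.37], [-0.24, 0.53, 1.7, -0.0, 0.91, -2.33])
1 -150 (0, 65, [0.05, 1.1, 0.47, -0.67, 2.46, -2.37], [-0.24, 0.53, 1.7, -0.0, 0.91, -2.33])
1 -150 (0, 65, [0.05, 1.1, 0.47, -0.67, 2.46, -2.37], [-0.24, 0.53, 1.7, -0.0, 0.91, -2.33])
1 -150 (0, 65, [0.05, 1.1, 0.47, -0.67, 2.46, -2.37], [-0.24, 0.53, 1.7, -0.0, 0.91, -2.33])
1 -135 (0, 65, [0.1, 1.04, 0.6, -0.79, 2.26, -2.53], [-0.29, 0.58, 1.6, -0.0, 0.96, -2.65])
1 -135 (0, 65, [0.1, 1.04, 0.6, -0.79, 2.26, -2.53], [-0.29, 0.58, 1.6, -0.0, 0.96, -2.65])
1 -135 (0, 65, [0.1, 1.04, 0.6, -0.79, 2.26, -2.53], [-0.29, 0.58, 1.6, -0.0, 0.96, -2.65])
1 -135 (0, 65, [0.1, 1.04, 0.6, -0.79, 2.26, -2.53], [-0.29, 0.58, 1.6, -0.0, 0.96, -2.65])
1 -120 (0, 65, [0.13, 0.96, 0.75, -0.88, 2.03, -2.64], [-0.32, 0.64, 1.47, -0.0, 1.03, -2.94])
1 -120 (0, 65, [0.13, 0.96, 0.75, -0.88, 2.03, -2.64], [-0.32, 0.64, 1.47, -0.0, 1.03, -2.94])
1 -120 (0, 65, [0.13, 0.96, 0.75, -0.88, 2.03, -2.64], [-0.32, 0.64, 1.47, -0.0, 1.03, -2.94])
1 -120 (0, 65, [0.13, 0.96, 0.75, -0.88, 2.03, -2.64], [-0.32, 0.64, 1.47, 
[... 8825 characters left out ...]
.94])
-1 150 (0, 65, [-0.13, 1.07, 0.53, -0.56, 2.48, -0.91], [0.11, 0.55, 1.66, 0.0, 0.93, -0.94])
-1 150 (0, 65, [-0.13, 1.07, 0.53, -0.56, 2.48, -0.91], [0.11, 0.55, 1.66, 0.0, 0.93, -0.94])
-1 150 (0, 65, [-0.13, 1.07, 0.53, -0.56, 2.48, -0.91], [0.11, 0.55, 1.66, 0.0, 0.93, -0.94])
-1 165 (0, 60, [-0.09, 1.12, 0.42, -0.31, 2.63, -1.21], [0.03, 0.51, 1.74, 0.0, 0.9, -1.28])
-1 165 (0, 60, [-0.09, 1.12, 0.42, -0.31, 2.63, -1.21], [0.03, 0.51, 1.74, 0.0, 0.9, -1.28])
-1 165 (0, 60, [-0.09, 1.12, 0.42, -0.31, 2.63, -1.21], [0.03, 0.51, 1.74, 0.0, 0.9, -1.28])
-1 165 (0, 60, [-0.09, 1.12, 0.42, -0.31, 2.63, -1.21], [0.03, 0.51, 1.74, 0.0, 0.9, -1.28])
real	1m5.255s
user	1m5.711s
sys	0m0.165s
```

Call:
servo_tool:
  deltas:
    - [[-0.0386,0.0018,0.002],[0,0,0]]
    - [[-0.0386,0.0018,0.002],[0,0,0]]
    - [[-0.0386,0.0018,0.002],[0,0,0]]
    - [[-0.0386,0.0018,0.002],[0,0,0]]
    - [[-0.0386,0.0018,0.002],[0,0,0]]
    - [[-0.0386,0.0018,0.002],[0,0,0]]
    - [[-0.0386,0.0018,0.002],[0,0,0]]
    - [[-0.0386,0.0018,0.002],[0,0,0]]
    - [[0,0,0],[0,8,0]]
    - [[0,0,0],[0,0,0]]
    - [[0,0,0],[0,0,0]]
  fingers: 0.5

```text
time: 29.65
tool_pos: [549.3, -381.2, 211.5]
tcp_rot: [-3.14, -0.139, 1.575]
contact_force: [-0.1, 0.4, -0.1]
grip_width: 45.8
finger_force: 0.0
```

```bash
python3 p.py; python3 fk.py | head -1; sed 's/^SG,SG6,K6=1,1,1/SG,SG6,K6=-1,1,1/' fk.py >fk2.py; python3 fk2.py|head -1
```

```text
t 29.65 p [ 549.3 -381.2  211.5] rpy [-3.14  -0.139  1.575] F [-0.1  0.4 -0.1] w 45.8 ff 0.0 j [-0.768, 0.682, 1.003, 0.098, 1.555, -0.779]
[222.9  76.4 506.2  46.5 379.6 318.1] 0.0 [8.269 4.584 4.243 0.666 0.393 0.083]
[-186.1   77.8  495.4   14.6  367.6  -66.9] 32.33 [8.269 4.584 4.243 0.666 0.393 0.083]
```

Call:
servo_tool:
  deltas:
    - [[0,0,0],[0,-8,0]]
    - [[0,0,0],[0,0,8.6]]
    - [[0,0,0],[0,0,8.6]]
    - [[0,0,0],[0,0,8.6]]
    - [[0,0,0],[0,0,8.6]]
    - [[0,0,0],[0,0,8.6]]
    - [[0,0,0],[0,0,8.6]]
    - [[0,0,0],[0,0,8.6]]
    - [[0,0,0],[0,0,8.6]]
    - [[0,0,0],[0,0,8.6]]
    - [[0,0,0],[0,0,8.5]]
    - [[0,0,0],[0,0,0]]
    - [[0,0,0],[0,0,0]]

```text
time: 31.28
tool_pos: [549.7, -380.9, 212.8]
tcp_rot: [3.141, -0.0, 0.08]
contact_force: [0.6, -0.1, -0.7]
grip_width: 45.5
finger_force: 0.0
```

```bash
python3 p.py 551 -382.3 89 0.076
```

```text
t 31.27 p [ 549.7 -380.9  212.8] rpy [ 3.141 -0.     0.08 ] F [ 0.6 -0.1 -0.7] w 45.5 ff 0.0 j [-0.72, 0.624, 1.097, -0.0, 1.42, 0.771]
shift [  1.2   1.4 123.8] turn [ 0.  -0.   0.2]
```

Call:
servo_tool:
  deltas:
    - [[0.0012,0.001,0.03],[0,0,0]]
    - [[0,0,0.03],[0,0,0]]
    - [[0,0,0.03],[0,0,0]]
    - [[0,0,0.018],[0,0,0]]
    - [[0,0,0.01],[0,0,0]]
    - [[0,0,0.005],[0,0,0]]
    - [[0,0,0],[0,0,0]]
    - [[0,0,0],[0,0,0]]

```text
time: 32.28
tool_pos: [551.1, -383.0, 90.4]
tcp_rot: [3.14, -0.001, 0.076]
contact_force: [-0.4, 0.1, 0.5]
grip_width: 46.0
finger_force: 0.0
```

Call:
servo_tool:
  deltas:
    - [[0,0,0],[0,0,0]]
    - [[0,0,0],[0,0,0]]
    - [[0,0,0],[0,0,0]]
    - [[0,0,0],[0,0,0]]
    - [[0,0,0],[0,0,0]]
    - [[0,0,0],[0,0,0]]
  fingers: 0

```text
time: 33.02
tool_pos: [550.8, -382.8, 89.6]
tcp_rot: [3.141, -0.0, 0.076]
contact_force: [0.5, -0.1, 1.3]
grip_width: 17.7
finger_force: 30.0
```

```bash
python3 p.py 551 -382.3 89 0.076
```

```text
t 33.02 p [ 550.8 -382.8   89.6] rpy [ 3.141 -0.     0.076] F [ 0.5 -0.1  1.3] w 17.7 ff 30.0 j [-0.722, 0.727, 1.253, -0.0, 1.162, 0.773]
shift [ 0.3 -0.5  0.6] turn [ 0. -0. -0.]
```

Call:
servo_tool:
  deltas:
    - [[0,0,-0.004],[0,0,0]]
    - [[0,0,-0.008],[0,0,0]]
    - [[0,0,-0.012],[0,0,0]]
    - [[0,0,-0.016],[0,0,0]]
    - [[0,0,-0.02],[0,0,0]]
    - [[0,0,-0.02],[0,0,0]]
    - [[0,0,-0.02],[0,0,0]]
    - [[0,0,-0.02],[0,0,0]]
    - [[0,0,-0.02],[0,0,0]]
    - [[0,0,-0.02],[0,0,0]]
    - [[0,0,-0.016],[0,0,0]]
    - [[0,0,-0.008],[0,0,0]]
    - [[0,0,0],[0,0,0]]

```text
time: 34.65
tool_pos: [550.8, -382.7, 274.4]
tcp_rot: [3.141, -0.001, 0.076]
contact_force: [-0.8, 0.1, -2.9]
grip_width: 17.6
finger_force: 30.0
```

```bash
python3 p.py; python3 - <<'E'
from h import *
t=img('top');s=img('scene');cv2.imwrite('pics/t4.png',t);cv2.imwrite('pics/s4.png',s)
o=np.zeros((600,800,3),np.uint8);a=crop(t,320,120,140,180,2.8);b=crop(s,65,60,135,150,2.9)
o[:a.shape[0],:a.shape[1]]=a;o[:b.shape[0],400:400+b.shape[1]]=b[:,:400]
cv2.imwrite('pics/v4.png',o); print(bot.get_obs()['moment'])
E
```

```text
t 34.65 p [ 550.8 -382.7  274.4] rpy [ 3.141e+00 -1.000e-03  7.600e-02] F [-0.8  0.1 -2.9] w 17.6 ff 30.0 j [-0.721, 0.601, 0.973, 0.0, 1.566, 0.773]
[ 0.04284653 -0.17585396 -0.03625911]
```

View pics/v4.png

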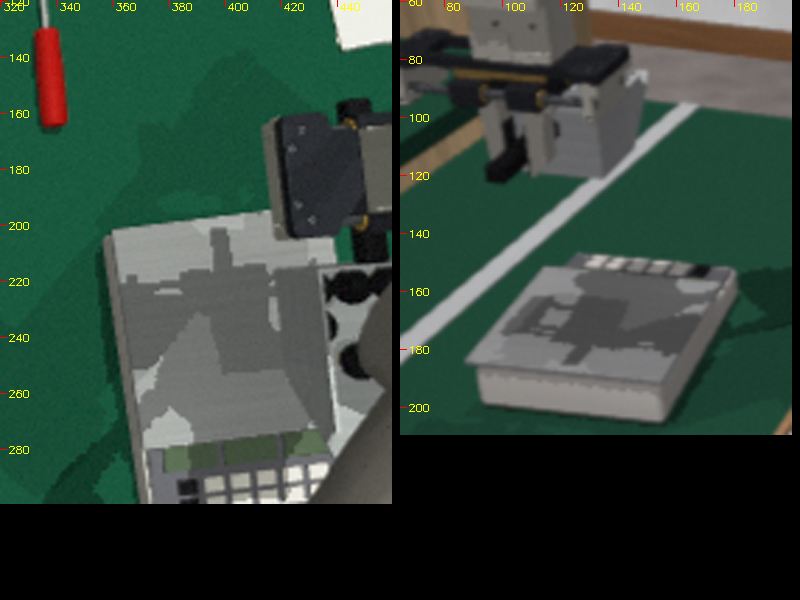

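```bash
python3 - <<'E'
from h import *
p=np.array([550.8,-382.7,274.4]);
for ph in(-5,0,5): 
    Rs=R.from_euler('z',.076)*R.from_euler('y',-np.radians(ph)); print(ph,[proj('scene',p+Rs.apply(np.array(q)-[98,0,27])).round(1) for q in [(150,0,46),(39,45,0),(39,45,62),(-88,45,58)]])
E
cat > pour.py <<'E'
import ik; from ik import *
import sys
# tool legs: scoop yaw 90deg, lip fixed; print TCP at phi list, and joints from current
o=bot.get_obs(); j=o['joint_positions']; lip=np.array(list(map(float,sys.argv[1:4]))); y=np.radians(float(sys.argv[4]))
for ph in (0,20,35,50,65,80,88):
    p,Rt=tool(lip,y,np.radians(ph)); 
    if ph==0: j[0]=.2;j[5]=.2
    j,e=ik.ik(p,Rt,j); print(ph,p.round(1),j.round(2).tolist(),round(e,4))
E
python3 pour.py 687 65 110 90; python3 pour.py 687 65 150 90
```

```text
-5 [array([ 96.7, 121.9]), array([134.5, 118.6]), array([130.9,  97.2]), array([148.9,  78.2])]
0 [array([ 96.7, 119.9]), array([134.4, 120.7]), array([131.7,  98.5]), array([149.9,  83.3])]
5 [array([ 96.7, 117.9]), array([134.2, 122.9]), array([132.3, 100.1]), array([150.7,  88.7])]Traceback (most recent call last):
  File "pour.py", line 8, in <module>
    j,e=ik.ik(p,Rt,j); print(ph,p.round(1),j.round(2).tolist(),round(e,4))
        ^^^^^
AttributeError: 'function' object has no attribute 'ik'
Traceback (most recent call last):
  File "pour.py", line 8, in <module>
    j,e=ik.ik(p,Rt,j); print(ph,p.round(1),j.round(2).tolist(),round(e,4))
        ^^^^^
AttributeError: 'function' object has no attribute 'ik'
```

```bash
sed -i '1s/.*/from ik import */; s/ik\.ik(/ik(/' pour.py; sed -i 's/if ph==0: j\[0\]=.2;j\[5\]=.2/if ph==0: j=np.array([.22,.85,1.05,0,1.24,.22])/' pour.py; python3 pour.py 687 75 150 90; python3 pour.py 687 75 90 90;python3 pour.py 687 75 240 90; python3 p.py 600 -150 274 .076 687 261 210 .076 687 261 210 1.571
```

```text
0 [687. 261. 119.] [0.26, 0.82, 0.97, 0.0, 1.35, 0.26] 0.0
20 [687.  260.4 184.5] [0.11, 0.73, 1.04, 0.36, 1.35, 0.04] 0.0
35 [687.  245.1 231.3] [-0.02, 0.69, 1.08, 0.62, 1.42, -0.13] 0.0
50 [687.  218.3 272.6] [-0.15, 0.7, 1.11, 0.86, 1.53, -0.28] 0.0
65 [687.  181.7 305.5] [-0.26, 0.74, 1.13, 1.07, 1.67, -0.38] 0.0
80 [687.  137.8 327.8] [-0.36, 0.82, 1.13, 1.27, 1.83, -0.45] 0.0
88 [687.  112.5 334.8] [-0.4, 0.87, 1.13, 1.36, 1.91, -0.48] 0.0
0 [687. 261.  59.] [0.26, 0.87, 1.04, 0.0, 1.23, 0.26] 0.0
20 [687.  260.4 124.5] [0.11, 0.77, 1.12, 0.37, 1.24, -0.01] 0.0
35 [687.  245.1 171.3] [-0.02, 0.74, 1.16, 0.63, 1.32, -0.21] 0.0
50 [687.  218.3 212.6] [-0.15, 0.75, 1.18, 0.87, 1.45, -0.37] 0.0
65 [687.  181.7 245.5] [-0.26, 0.8, 1.19, 1.07, 1.62, -0.49] 0.0
80 [687.  137.8 267.8] [-0.36, 0.89, 1.18, 1.24, 1.8, -0.56] 0.0
88 [687.  112.5 274.8] [-0.4, 0.94, 1.16, 1.33, 1.89, -0.58] 0.0
0 [687. 261. 209.] [0.26, 0.77, 0.83, 0.0, 1.54, 0.26] 0.0
20 [687.  260.4 274.5] [0.11, 0.68, 0.88, 0.35, 1.54, 0.11] 0.0
35 [687.  245.1 321.3] [-0.02, 0.65, 0.92, 0.61, 1.59, -0.01] 0.0
50 [687.  218.3 362.6] [-0.15, 0.65, 0.96, 0.86, 1.66, -0.12] 0.0
65 [687.  181.7 395.5] [-0.26, 0.68, 1.0, 1.1, 1.76, -0.21] 0.0
80 [687.  137.8 417.8] [-0.36, 0.74, 1.03, 1.32, 1.88, -0.28] 0.0
88 [687.  112.5 424.8] [-0.4, 0.79, 1.05, 1.43, 1.94, -0.3] 0.0
t 34.75 p [ 550.5 -382.5  272.9] rpy [-3.141e+00  1.000e-03  7.600e-02] F [ 0.1  0.4 -3.6] w 17.8 ff 30.0 j [-0.721, 0.603, 0.974, 0.0, 1.566, 0.773]
shift [  67. -228.   -1.] turn [-0.1  0.  -0. ]
shift [ 118.  -403.2   64. ] turn [0. 0. 0.]
shift [0. 0. 0.] turn [ -0.    0.  -85.7]
```

Call:
servo_tool:
  deltas:
    - [[0.0028,-0.0096,0],[0,0,0]]
    - [[0.0056,-0.0191,0],[0,0,0]]
    - [[0.0084,-0.0287,0],[0,0,0]]
    - [[0.0084,-0.0287,0],[0,0,0]]
    - [[0.0084,-0.0287,0],[0,0,0]]
    - [[0.0084,-0.0287,0],[0,0,0]]
    - [[0.0084,-0.0287,0],[0,0,0]]
    - [[0.0084,-0.0287,0],[0,0,0]]
    - [[0.0084,-0.0287,0],[0,0,0]]
    - [[0.0084,-0.0287,0],[0,0,0]]
    - [[0.0084,-0.0287,0],[0,0,0]]
    - [[0.0084,-0.0287,0],[0,0,0]]
    - [[0.0084,-0.0287,0],[0,0,0]]
    - [[0.0084,-0.0287,0],[0,0,0]]
    - [[0.0084,-0.0287,0],[0,0,0]]
    - [[0.0084,-0.0287,0],[0,0,0]]
    - [[0.0084,-0.0287,0],[0,0,0]]
    - [[0.0056,-0.0191,0],[0,0,0]]
    - [[0.0028,-0.0096,0],[0,0,0]]
    - [[0,0,0],[0,0,0]]

```text
time: 37.25
tool_pos: [656.0, 115.0, 273.4]
tcp_rot: [3.141, 0.0, 0.077]
contact_force: [-0.2, 0.1, -3.0]
grip_width: 17.4
finger_force: 30.0
```

Call:
servo_tool:
  deltas:
    - [[0,0,0],[0,0,-3]]
    - [[0,0,0],[0,0,-5]]
    - [[0,0,0],[0,0,-6]]
    - [[0,0,0],[0,0,-6]]
    - [[0,0,0],[0,0,-6]]
    - [[0,0,0],[0,0,-6]]
    - [[0,0,0],[0,0,-6]]
    - [[0,0,0],[0,0,-6]]
    - [[0,0,0],[0,0,-6]]
    - [[0,0,0],[0,0,-6]]
    - [[0,0,0],[0,0,-6]]
    - [[0,0,0],[0,0,-6]]
    - [[0,0,0],[0,0,-6]]
    - [[0,0,0],[0,0,-5]]
    - [[0,0,0],[0,0,-4]]
    - [[0,0,0],[0,0,-2.7]]
    - [[0,0,0],[0,0,0]]

```text
time: 39.38
tool_pos: [655.9, 113.5, 273.5]
tcp_rot: [-3.141, 0.0, 1.57]
contact_force: [-0.4, -0.5, -3.6]
grip_width: 17.8
finger_force: 30.0
```

```bash
python3 p.py 687 261 159 1.571
```

```text
t 39.38 p [655.9 113.5 273.5] rpy [-3.141  0.     1.57 ] F [-0.4 -0.5 -3.6] w 17.8 ff 30.0 j [0.056, 0.592, 0.992, -0.0, 1.558, 0.057]
shift [147.5  31.  114.5] turn [-0.   0.  -0.1]
```

Call:
servo_tool:
  deltas:
    - [[0.01,0.003,0.004],[0,0,0]]
    - [[0.02,0.0045,0.006],[0,0,0]]
    - [[0.0255,0.006,0.008],[0,0,0]]
    - [[0.0255,0.006,0.008],[0,0,0]]
    - [[0.0255,0.006,0.008],[0,0,0]]
    - [[0.017,0.004,0.006],[0,0,0]]
    - [[0.008,0.0015,0.002],[0,0,0]]
    - [[0,0,0],[0,3,0]]
    - [[0,0,0],[0,4,0]]
    - [[0,0,0],[0,5,0]]
    - [[0,0,0],[0,5,0]]
    - [[0,0,0],[0,5,0]]
    - [[0,0,0],[0,5,0]]
    - [[0,0,0],[0,5,0]]
    - [[0,0,0],[0,3,0]]
    - [[0,0,0],[0,0,0]]
    - [[0,0,0],[0,0,0]]

```text
time: 41.5
tool_pos: [687.1, 246.1, 232.0]
tcp_rot: [3.14, -0.61, 1.572]
contact_force: [0.2, -0.1, -2.9]
grip_width: 17.6
finger_force: 30.0
```

```bash
python3 p.py; cat > rows.py <<'E'
from ik import *
o=bot.get_obs(); p=o['tool_pos']; Rm=R.from_euler('xyz',o['tcp_rot']); y=np.pi/2
Rs=Rm*rx(np.pi); lip=p+Rs.apply(LS-TS); print('lip now',lip.round(1),'tilt',np.degrees(np.arccos(Rs.as_matrix()[2,2])).round(1))
for ph,z in [(40,140),(45,125),(50,110),(55,97),(60,95),(64,95),(68,95),(72,95),(76,95),(80,95),(84,95),(88,95)]:
    q,T=tool(np.array([687,75,z]),y,np.radians(ph)); print(ph,(Rm.inv().apply(q-p)/1000).round(4).tolist(),np.degrees((Rm.inv()*T).as_rotvec()).round(1).tolist()); p,Rm=q,T
E
python3 rows.py; python3 - <<'E'
from h import *
s=img('scene');t=img('top')
o=np.zeros((600,800,3),np.uint8);a=crop(t,150,90,180,170,2.2);b=crop(s,190,90,190,200,2)
o[:a.shape[0],:a.shape[1]]=a;o[:b.shape[0],400:400+b.shape[1]]=b
cv2.imwrite('pics/v5.png',o)
E
```

```text
t 41.5 p [687.1 246.1 232. ] rpy [ 3.14  -0.61   1.572] F [ 0.2 -0.1 -2.9] w 17.6 ff 30.0 j [-0.018, 0.691, 1.077, 0.618, 1.419, -0.13]
lip now [687.4  75.9 150.9] tilt 34.9
40 [-0.0049, -0.0001, -0.0081] [0.0, 5.1, 0.1]
45 [-0.0076, 0.0, -0.0048] [-0.0, 5.0, -0.0]
50 [-0.0086, 0.0, -0.0057] [0.0, 5.0, 0.0]
55 [-0.008, 0.0, -0.008] [0.0, 5.0, -0.0]
60 [0.0004, 0.0, -0.0152] [-0.0, 5.0, 0.0]
64 [0.0017, 0.0, -0.0131] [0.0, 4.0, 0.0]
68 [0.0017, 0.0, -0.0131] [0.0, 4.0, 0.0]
72 [0.0017, 0.0, -0.0131] [0.0, 4.0, 0.0]
76 [0.0017, 0.0, -0.0131] [0.0, 4.0, 0.0]
80 [0.0017, 0.0, -0.0131] [0.0, 4.0, -0.0]
84 [0.0017, 0.0, -0.0131] [-0.0, 4.0, 0.0]
88 [0.0017, 0.0, -0.0131] [-0.0, 4.0, 0.0]
```

View pics/v5.png

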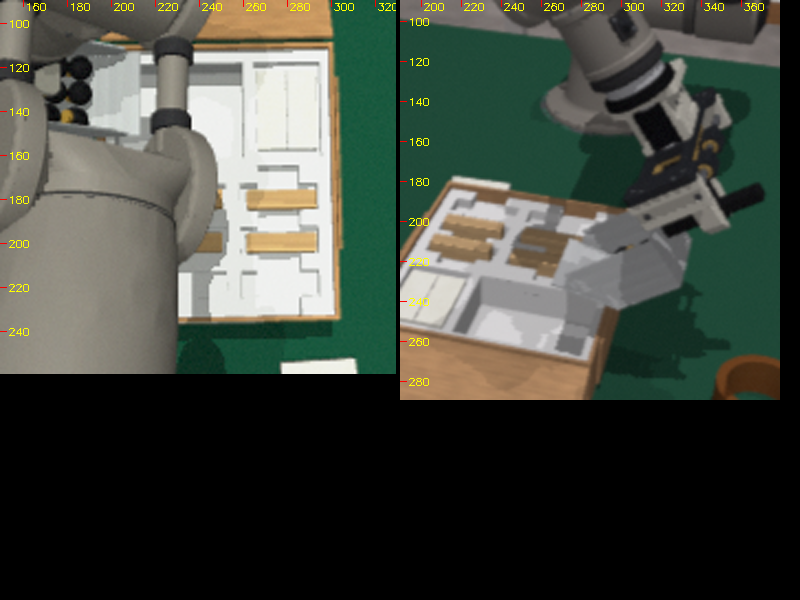

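Call:
servo_tool:
  deltas:
    - [[-0.0049,-0.0003,-0.0081],[0,5,0]]
    - [[-0.0076,0,-0.0048],[0,5,0]]
    - [[-0.0086,0,-0.0057],[0,5,0]]
    - [[-0.004,0,-0.004],[0,2.5,0]]
    - [[-0.004,0,-0.004],[0,2.5,0]]
    - [[0,0,0],[0,0,0]]
    - [[0,0,0],[0,0,0]]
    - [[0.0002,0,-0.0076],[0,2.5,0]]
    - [[0.0002,0,-0.0076],[0,2.5,0]]
    - [[0,0,0],[0,0,0]]
    - [[0,0,0],[0,0,0]]
    - [[0.0008,0,-0.0065],[0,2,0]]
    - [[0,0,0],[0,0,0]]
    - [[0.0008,0,-0.0065],[0,2,0]]
    - [[0,0,0],[0,0,0]]
    - [[0.0008,0,-0.0065],[0,2,0]]
    - [[0,0,0],[0,0,0]]
    - [[0.0008,0,-0.0065],[0,2,0]]
    - [[0,0,0],[0,0,0]]
    - [[0,0,0],[0,0,0]]

```text
time: 44.1
tool_pos: [686.8, 173.1, 254.2]
tcp_rot: [-3.142, -1.187, 1.571]
contact_force: [-0.2, 0.0, -1.1]
grip_width: 17.5
finger_force: 30.0
```

Call:
servo_tool:
  deltas:
    - [[0.0008,0,-0.0065],[0,2,0]]
    - [[0,0,0],[0,0,0]]
    - [[0.0008,0,-0.0065],[0,2,0]]
    - [[0,0,0],[0,0,0]]
    - [[0.0008,0,-0.0065],[0,2,0]]
    - [[0,0,0],[0,0,0]]
    - [[0.0008,0,-0.0065],[0,2,0]]
    - [[0.0008,0,-0.0065],[0,2,0]]
    - [[0.0008,0,-0.0065],[0,2,0]]
    - [[0.0008,0,-0.0065],[0,2,0]]
    - [[0.0008,0,-0.0065],[0,2,0]]
    - [[0.0008,0,-0.0065],[0,2,0]]
    - [[0.0008,0,-0.0065],[0,2,0]]
    - [[0,0,0],[0,0,0]]
    - [[0,0,0],[0,0,0]]
    - [[0,0,0],[0,0,0]]
    - [[0,0,0],[0,0,0]]
    - [[0,0,0],[0,0,0]]

```text
time: 46.35
tool_pos: [686.7, 112.1, 276.8]
tcp_rot: [3.131, -1.536, 1.582]
contact_force: [-0.1, 0.9, -1.4]
grip_width: 17.6
finger_force: 30.0
```

```bash
python3 p.py; python3 rows.py | head -1; python3 - <<'E'
from h import *
s=img('scene');t=img('top')
o=np.zeros((600,800,3),np.uint8);a=crop(t,150,90,180,170,2.2);b=crop(s,190,90,190,200,2)
o[:a.shape[0],:a.shape[1]]=a;o[:b.shape[0],400:400+b.shape[1]]=b
cv2.imwrite('pics/v6.png',o)
E
```

```text
t 46.35 p [686.7 112.1 276.8] rpy [ 3.131 -1.536  1.582] F [-0.1  0.9 -1.4] w 17.6 ff 30.0 j [-0.398, 0.942, 1.16, 1.329, 1.893, -0.579]
lip now [686.8  74.6  92. ] tilt 88.0
```

View pics/v6.png

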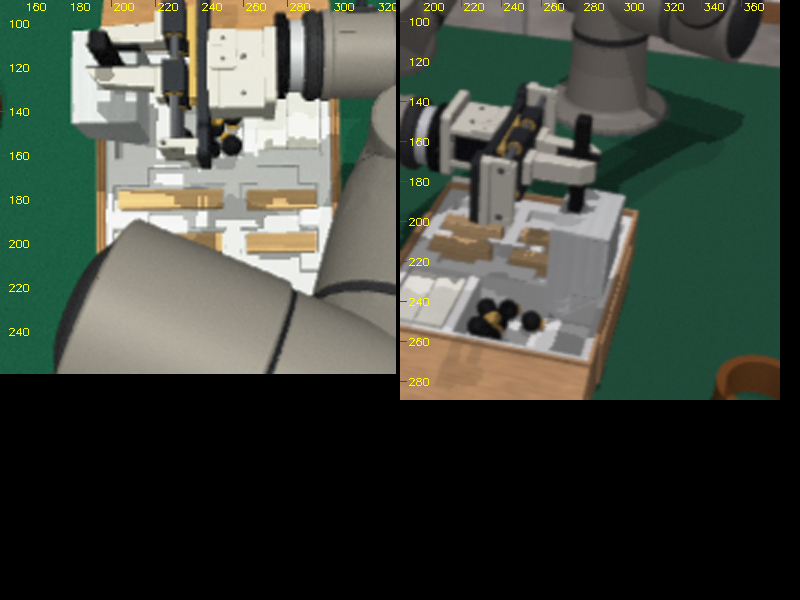

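Call:
servo_tool:
  deltas:
    - [[0,0,0],[0,3,0]]
    - [[0,0,0],[0,-5,0]]
    - [[0,0,0],[0,5,0]]
    - [[0,0,0],[0,-5,0]]
    - [[0,0,0],[0,5,0]]
    - [[0,0,0],[0,-3,0]]
    - [[0,0,0],[0,0,0]]
    - [[0,0,0],[0,0,0]]
    - [[0.02,0,0],[0,0,0]]
    - [[0.03,-0.01,0],[0,0,0]]
    - [[0.03,-0.01,0],[0,0,0]]
    - [[0.02,-0.01,0],[0,0,0]]
    - [[0,0,0],[0,-5,0]]
    - [[0,0,0],[0,-7,0]]
    - [[0,0,0],[0,-7,0]]
    - [[0,0,0],[0,-7,0]]
    - [[0,0,0],[0,-7,0]]
    - [[0,0,0],[0,-7,0]]
    - [[0,0,0],[0,-7,0]]
    - [[0,0,0],[0,-7,0]]

```text
time: 48.95
tool_pos: [656.3, 115.6, 378.8]
tcp_rot: [3.139, -0.59, 1.572]
contact_force: [-0.1, 0.6, -2.8]
grip_width: 17.7
finger_force: 30.0
```

Call:
servo_tool:
  deltas:
    - [[0,0,0],[0,-7,0]]
    - [[0,0,0],[0,-7,0]]
    - [[0,0,0],[0,-7,0]]
    - [[0,0,0],[0,-7,0]]
    - [[0,0,0],[0,-6,0]]
    - [[0,0,0],[0,0,0]]
    - [[0,0,0],[0,0,0]]

```text
time: 49.82
tool_pos: [656.5, 115.4, 377.1]
tcp_rot: [3.141, -0.003, 1.571]
contact_force: [-0.0, -0.2, -2.2]
grip_width: 17.7
finger_force: 30.0
```

```bash
python3 p.py 551 -383 250 1.571 551 -383 250 0.076 551 -383 92 0.076; python3 - <<'E'
from h import *
s=img('scene');t=img('top')
cv2.imwrite('pics/t7.png',t);cv2.imwrite('pics/s7.png',s)
E
```

```text
t 49.83 p [656.5 115.4 377.1] rpy [ 3.141e+00 -3.000e-03  1.571e+00] F [-0.  -0.2 -2.2] w 17.7 ff 30.0 j [0.058, 0.593, 0.717, 0.003, 1.83, 0.058]
shift [-498.7 -105.7  125.8] turn [ 0.  -0.1  0. ]
shift [0. 0. 0.] turn [ 0.  -0.  85.7]
shift [  0.  -0. 158.] turn [0. 0. 0.]
```

Call:
servo_tool:
  deltas:
    - [[-0.015,-0.0032,0.004],[0,0,0]]
    - [[-0.03,-0.0064,0.007],[0,0,0]]
    - [[-0.04,-0.0085,0.009],[0,0,0]]
    - [[-0.04,-0.0085,0.009],[0,0,0]]
    - [[-0.04,-0.0085,0.009],[0,0,0]]
    - [[-0.04,-0.0085,0.009],[0,0,0]]
    - [[-0.04,-0.0085,0.009],[0,0,0]]
    - [[-0.04,-0.0085,0.009],[0,0,0]]
    - [[-0.04,-0.0085,0.009],[0,0,0]]
    - [[-0.04,-0.0085,0.009],[0,0,0]]
    - [[-0.04,-0.0085,0.009],[0,0,0]]
    - [[-0.04,-0.0085,0.009],[0,0,0]]
    - [[-0.03,-0.0064,0.007],[0,0,0]]
    - [[-0.0235,-0.0049,0.004],[0,0,0]]
    - [[0,0,0],[0,0,0]]

```text
time: 51.8
tool_pos: [550.2, -385.1, 263.8]
tcp_rot: [-3.141, -0.001, 1.568]
contact_force: [0.4, 1.3, -2.1]
grip_width: 18.0
finger_force: 30.0
```

Call:
servo_tool:
  deltas:
    - [[0,0,0],[0,0,6]]
    - [[0,0,0],[0,0,8]]
    - [[0,0,0],[0,0,8]]
    - [[0,0,0],[0,0,8]]
    - [[0,0,0],[0,0,8]]
    - [[0,0,0],[0,0,8]]
    - [[0,0,0],[0,0,8]]
    - [[0,0,0],[0,0,8]]
    - [[0,0,0],[0,0,8]]
    - [[0,0,0],[0,0,8]]
    - [[0,0,0],[0,0,7.7]]
    - [[0,0,0],[0,0,0]]
    - [[0,0,0],[0,0,0]]

```text
time: 53.42
tool_pos: [551.6, -382.7, 264.9]
tcp_rot: [3.141, -0.001, 0.079]
contact_force: [-0.4, -0.5, -2.5]
grip_width: 17.4
finger_force: 30.0
```

```bash
python3 p.py 550.8 -382.8 110 0.076;python3 - <<'E'
from h import *
s=img('scene');t=img('top')
o=np.zeros((600,800,3),np.uint8);a=crop(t,190,110,115,130,3.4)[:,:390];b=crop(s,65,60,135,150,2.4)
o[:a.shape[0],:a.shape[1]]=a;o[:b.shape[0],400:400+b.shape[1]]=b
c=crop(t,340,160,110,100,2.3);o[370:600,400:400+c.shape[1]]=c[:230]
cv2.imwrite('pics/v7.png',o)
E
```

```text
t 53.42 p [ 551.6 -382.7  264.9] rpy [ 3.141e+00 -1.000e-03  7.900e-02] F [-0.4 -0.5 -2.5] w 17.4 ff 30.0 j [-0.721, 0.606, 0.989, 0.0, 1.545, 0.771]
shift [ -0.9   0.  154.9] turn [ 0.  -0.   0.2]
```

View pics/v7.png

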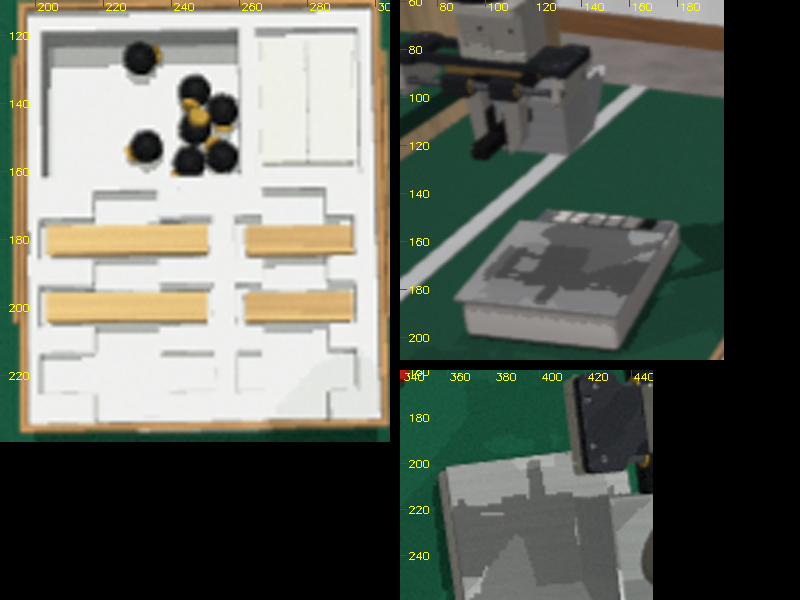

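Call:
servo_tool:
  deltas:
    - [[-0.0009,0,0.015],[0,0,0.2]]
    - [[0,0,0.03],[0,0,0]]
    - [[0,0,0.03],[0,0,0]]
    - [[0,0,0.03],[0,0,0]]
    - [[0,0,0.025],[0,0,0]]
    - [[0,0,0.015],[0,0,0]]
    - [[0,0,0.01],[0,0,0]]
    - [[0,0,0.008],[0,0,0]]
    - [[0,0,0.004],[0,0,0]]
    - [[0,0,0],[0,0,0]]
    - [[0,0,0],[0,0,0]]

```text
time: 54.9
tool_pos: [550.7, -383.5, 98.1]
tcp_rot: [3.141, -0.001, 0.072]
contact_force: [-0.6, -0.3, -1.8]
grip_width: 17.6
finger_force: 30.0
```

Call:
servo_tool:
  deltas:
    - [[0,0,0.004],[0,0,0]]
    - [[0,0,0.002],[0,0,0]]
    - [[0,0,0.0015],[0,0,0]]
    - [[0,0,0.001],[0,0,0]]
    - [[0,0,0],[0,0,0]]
    - [[0,0,0],[0,0,0]]

```text
time: 55.65
tool_pos: [550.6, -383.3, 89.5]
tcp_rot: [3.141, -0.001, 0.072]
contact_force: [0.1, 1.9, 3.3]
grip_width: 17.7
finger_force: 30.0
```

Call:
servo_tool:
  deltas:
    - [[0,0,0],[0,0,0]]
    - [[0,0,0],[0,0,0]]
    - [[0,0,0],[0,0,0]]
    - [[0,0,0],[0,0,0]]
    - [[0,0,-0.015],[0,0,0]]
    - [[0,0,-0.03],[0,0,0]]
    - [[0,0,-0.04],[0,0,0]]
    - [[0,0,-0.04],[0,0,0]]
    - [[0,0,-0.04],[0,0,0]]
    - [[0,-0.03,0],[0,0,0]]
    - [[0,-0.04,0],[0,0,0]]
    - [[0,-0.04,0],[0,0,0]]
    - [[0,-0.04,0],[0,0,0]]
    - [[0,-0.04,0],[0,0,0]]
    - [[0,-0.04,0],[0,0,0]]
    - [[0,0,0],[0,0,0]]
    - [[0,0,0],[0,0,0]]
  fingers: 0.5

```text
time: 57.78
tool_pos: [534.0, -154.3, 254.9]
tcp_rot: [3.141, -0.001, 0.073]
contact_force: [-0.2, -1.1, 0.6]
grip_width: 45.8
finger_force: 0.0
```

```bash
python3 p.py;python3 - <<'E'
from h import *
s=img('scene');t=img('top');cv2.imwrite('pics/t8.png',t);cv2.imwrite('pics/s8.png',s)
o=np.zeros((600,800,3),np.uint8);a=crop(t,340,150,115,160,3.4)[:,:390];b=crop(s,85,130,100,80,4)
o[:a.shape[0],:a.shape[1]]=a;o[:b.shape[0],400:800]=b
c=crop(s,170,170,140,95,2.8);o[325:325+c.shape[0],400:400+c.shape[1]]=c
cv2.imwrite('pics/v8.png',o)
E
```

```text
t 57.77 p [ 534.  -154.3  254.9] rpy [ 3.141e+00 -1.000e-03  7.300e-02] F [-0.2 -1.1  0.6] w 45.8 ff 0.0 j [-0.419, 0.378, 1.39, -0.0, 1.371, 1.079]
```

View pics/v8.png

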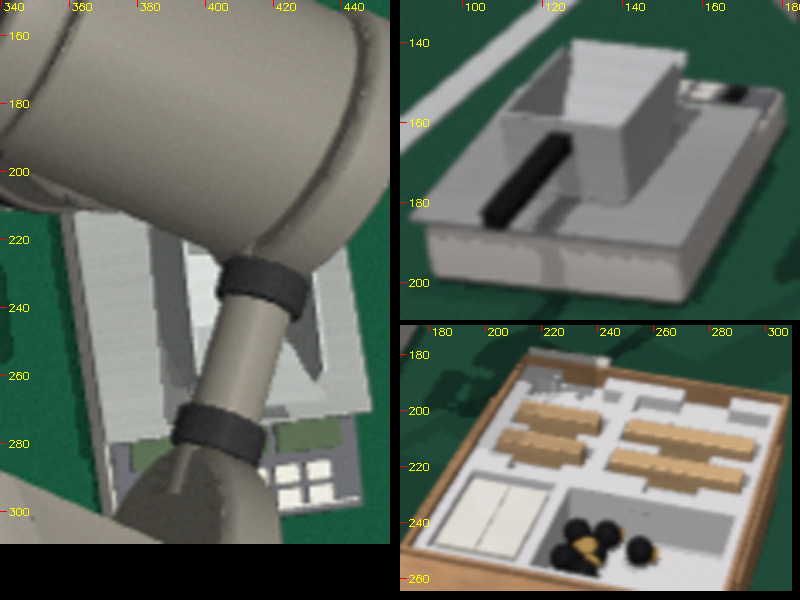

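```bash
python3 -c "
from plant import bot
print(bot.close_job())"
```

```text
the job is handed in; nothing more can be done
None
```

The job is handed in at about 58 s: all seven feet are in the well, two long and two short posts lie in their own grooves, and the empty scoop stands upright on the platter. The hand-in call gave no verdict, so this rests on the last pictures.

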